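# Balance check with the bottom slotted mass

## Robot

A 7-joint arm with a two-finger parallel gripper is mounted at the origin on a cart in front of the work surface, level with it; the furniture and walls round the work are solid. World frame = base frame: x ahead of the robot, y to its left, z up, the work surface at z = 0. Lengths are in m, angles in rad, forces in N, time in s.
With the tool pointing down it reaches from about 0.4 to 0.875 m from the base axis. Payload 6.5 kg.
Tool frame: the origin (TCP) lies between the finger pads; the fingertips stand 17 mm ahead of it and the grasp point (between the pads) lies 2 mm behind it; z points along the fingers, y is the line along which they close (so a half turn about z gives the same grasp; the last joint's range is limited). The gripper opens to 88 mm and grips with 3 to 60 N. Pads are 18 mm wide; open, the fingers measure 123 mm over their backs; the gripper's body (75 mm by 187 mm) begins 45 mm behind the grasp point.
Start: joints at [-1.257, 0.536, -0.004, 1.538, 0.003, 1.067, -0.071], TCP at [0.241, 0.604, 0.256] pointing down, gripper open.
Joint ranges: [-2.7, 2.7], [-0.37, 2.16], [-1.27, 1.26], [0.24, 2.4], [-1.31, 4.45], [0.19, 1.91], [-2.76, 2.76]. Speed limits (rad/s): [2.39, 2.39, 3.14, 3.14, 3.14, 3.14, 3.14].

## Interface

Orientations are given as a unit quaternion [x, y, z, w].
In Python, from bench import readout, cams, ticket gives the robot as it stands.
- The arm moves only by the tool apply_moves, never from a script. Its argument "rows" is a list of rows, each an object with "xyz": the shift along the tool's x, y, z each as a share of 25 cm, from -1 to 1, a list of three; "rot": the turn, a rotation vector about the tool's x, y, z each as a share of pi/4 rad, from -1 to 1, a list of three; "jaw": the opening, from -1 (shut) to 1 (fully open). A call has 1 to 12 rows; each row is the pose to reach, as a shift and turn from the pose commanded when the call began, along the tool's axes at that moment; what a row does not reach only later rows make up. A row lasts 1/8 s, in which the tool goes at most 62.5 mm and 10.7 degrees, less where a joint would pass 70% of its speed; a pose out of reach is approached as far as the arm can. A call with a number of a shift or a turn outside -1 to 1 is refused whole. A call with a gripper value outside its range is refused whole. The fingers move at their own pace and stop on an object; "squeeze" is the grip in N (left out, the last holds). Time passes only in rows, so rows that repeat a pose let the fingers close. It gives the time, the measured TCP pose, the force, the opening and the grip force at its end, in the units of the state.
- readout.read_state(): the state, without advancing time (a new reading comes with each control period).
- cams.grab_frame(name): name is "scene" or "top"; returns a dict with "img" (384x512x3 uint8, blue, green, red), "fx", "fy", "cx", "cy" (pixels), "k1" (the pictures are not rectified: a ray, as slopes to the right and down, at radius r is drawn at 1 + k1 r^2 times it, then the intrinsics apply), "world_to_cam" (4x4, takes a point from world to camera coordinates). Camera axes: x right, y down, z forward; pixel columns grow to the right and rows downward; lengths in m; the calibration is good to about 2 mm. A picture is of the moment at which its call begins. There is no depth.
- ticket.hand_in(): hands the job in; it is judged then, once.
The state is a dict: "clock": time; "q": joint angles; "qvel": joint speeds; "joint_torque": joint torques, N m; "tcp_pos": TCP position; "tool_rot": TCP orientation; "ft_force": force on the tool from outside, world axes, zero at the start; "wrist_torque": the same for the moment, N m; "opening": opening from 0.0 (shut) to 1.0 (fully open); "gripper_force": force on a finger pad.
Only numpy, scipy, OpenCV 4.12 (cv2) and the standard library are available. Lean on these libraries where they do the work, as an engineer would, in place of code of your own. Each camera call takes 0.05 s, during which the arm holds its last target. There are 200 camera calls.

## Task

The large slotted mass is needed on the balance, but the middle and small discs sit on top of it on the stand: take the small disc off first, then the middle one, and lay both flat, side by side, in the white side tray; then put the large disc flat in the centre of the balance pan. After that thread the middle disc back on the empty stand, down on its seat, and then the small disc on top of it, lying flat with its slot crosswise (a quarter turn, either way) to the slot of the disc below so that they cannot slide off together. Let go of everything and leave the petri dish, the timer and the tape roll where they are.

Things in the scene. Friction and masses are not known exactly. Their poses are not given: they have to be found in the camera images.
- large_centre (a point): large slotted mass: plain steel disc (mm): diameter 66, 15 thick, about 360 g, with a U slot 16 wide from the centre (round end, radius 8 about the centre) straight out to the rim. It starts at the bottom of the stack on the stand. Point: the disc's centre, half-way up; z up, x points from the centre out along the slot; the rim at +y and -y is whole and can be gripped
- middle_centre (a point): middle slotted mass: plain steel disc (mm): diameter 54, 15 thick, about 230 g, with a U slot 16 wide from the centre (round end, radius 8 about the centre) straight out to the rim. It starts on the large disc, on the stand. Point: the disc's centre, half-way up; z up, x points from the centre out along the slot; the rim at +y and -y is whole and can be gripped
- small_centre (a point): small slotted mass: plain steel disc (mm): diameter 42, 15 thick, about 130 g, with a U slot 16 wide from the centre (round end, radius 8 about the centre) straight out to the rim. It starts on top of the stack, on the middle disc; at the start the slots of the two face roughly the same way. Point: the disc's centre, half-way up; z up, x points from the centre out along the slot; the rim at +y and -y is whole and can be gripped
- stand_seat (a point): fixed stand for the discs (mm): dark round foot, diameter 84, 6 high; on it a round aluminium seat, diameter 40, its top 20 above the worktop; from that an upright rod, diameter 8, its tip 78 above the worktop (58 above the seat). The rod passes the discs' slots with 4 play each side. Point: on the rod's axis at the top of the seat; z up; its yaw has no meaning
- tray_floor (a point): side tray: fixed white moulded tray (mm), 176 along its x, 187 along its y, floor 3 thick, rims 7 wide and 16 high, corner posts 23 high; inside about 160 by 170. Point: centre of its floor's upper face; z up
- pan_centre (a point): pan of the bench balance: flat aluminium disc (mm), diameter 94, its top 48 above the worktop, on a fixed white housing 180 long (x), 130 wide, 36 high, whose centre lies 30 towards -x of the pan's. Point: centre of the pan's upper face; z up, -x towards the display. The pan does not give way
- petri: bystander: closed petri dish, 90 mm in diameter, 15 mm high, loose on the worktop behind the work; origin at the centre of its underside
- bench_timer: bystander: white bench timer, 58 x 72 x 21 mm, loose on the worktop behind the work; origin at the centre of its underside
- tape: bystander: roll of labelling tape lying flat, 74 x 77 x 19 mm, loose on the worktop behind the work; origin at the centre of its underside

How it is judged:
On the way, in this order (a step that is already met when the one before it is completed fails the run):
1. the small disc lies in the side tray, let go, while the large and middle discs are still on the stand (x of small_centre in the frame of tray_floor between -0.065 and 0.065 m and y of small_centre in the frame of tray_floor between -0.07 and 0.07 m and z of small_centre in the frame of tray_floor between 0 and 0.013 m and angle between each of small_centre, large_centre, middle_centre's own z axis and vertical below 0.1 rad and contact force between the fingers and small_disc below 0.3 N and linear speed of each of small_disc, large_disc, middle_disc below 0.03 m/s and horizontal distance between each of large_centre, middle_centre and stand_seat below 0.012 m and z of large_centre in the frame of stand_seat between 0.0025 and 0.0125 m and contact force between the fingers and large_disc below 0.3 N and z of middle_centre in the frame of stand_seat between 0.0175 and 0.0275 m and contact force between the fingers and middle_disc below 0.3 N), for 0.2 s.
2. the middle disc lies in the side tray beside the small one, let go, while the large disc is still on the stand (x of small_centre in the frame of tray_floor between -0.065 and 0.065 m and y of small_centre in the frame of tray_floor between -0.07 and 0.07 m and z of small_centre in the frame of tray_floor between 0 and 0.013 m and angle between each of small_centre, middle_centre, large_centre's own z axis and vertical below 0.1 rad and contact force between the fingers and small_disc below 0.3 N and linear speed of each of small_disc, middle_disc, large_disc below 0.03 m/s and x of middle_centre in the frame of tray_floor between -0.065 and 0.065 m and y of middle_centre in the frame of tray_floor between -0.07 and 0.07 m and z of middle_centre in the frame of tray_floor between 0 and 0.013 m and contact force between the fingers and middle_disc below 0.3 N and horizontal distance between large_centre and stand_seat below 0.012 m and z of large_centre in the frame of stand_seat between 0.0025 and 0.0125 m and contact force between the fingers and large_disc below 0.3 N), for 0.2 s.
3. the large disc lies on the balance pan, let go, while the other two lie in the tray (x of small_centre in the frame of tray_floor between -0.065 and 0.065 m and y of small_centre in the frame of tray_floor between -0.07 and 0.07 m and z of small_centre in the frame of tray_floor between 0 and 0.013 m and angle between each of small_centre, middle_centre, large_centre's own z axis and vertical below 0.1 rad and contact force between the fingers and small_disc below 0.3 N and linear speed of each of small_disc, middle_disc, large_disc below 0.03 m/s and x of middle_centre in the frame of tray_floor between -0.065 and 0.065 m and y of middle_centre in the frame of tray_floor between -0.07 and 0.07 m and z of middle_centre in the frame of tray_floor between 0 and 0.013 m and contact force between the fingers and middle_disc below 0.3 N and horizontal distance between large_centre and pan_centre below 0.015 m and z of large_centre in the frame of pan_centre between 0.003 and 0.013 m and contact force between the fingers and large_disc below 0.3 N), for 0.2 s.
4. the middle disc is back on the stand's seat, let go, while the small one is still in the tray (x of small_centre in the frame of tray_floor between -0.065 and 0.065 m and y of small_centre in the frame of tray_floor between -0.07 and 0.07 m and z of small_centre in the frame of tray_floor between 0 and 0.013 m and angle between each of small_centre, middle_centre, large_centre's own z axis and vertical below 0.1 rad and contact force between the fingers and small_disc below 0.3 N and linear speed of each of small_disc, middle_disc, large_disc below 0.03 m/s and horizontal distance between middle_centre and stand_seat below 0.012 m and z of middle_centre in the frame of stand_seat between 0.0025 and 0.0125 m and contact force between the fingers and middle_disc below 0.3 N and horizontal distance between large_centre and pan_centre below 0.015 m and z of large_centre in the frame of pan_centre between 0.003 and 0.013 m and contact force between the fingers and large_disc below 0.3 N), for 0.2 s.
At the end, for the whole second after the job is handed in: Large disc flat on the pan within 15 mm of its centre; middle disc flat on the seat and small disc flat on it, threaded on the rod (centres within 12 mm of its axis, heights within 5 mm), slots crossing by 52 degrees or more; all at rest and let go; bystanders moved no more than 20 mm (horizontal distance between large_centre and pan_centre below 0.015 m and z of large_centre in the frame of pan_centre between 0.003 and 0.013 m and angle between each of large_centre, middle_centre, small_centre's own z axis and vertical below 0.1 rad and contact force between the fingers and large_disc below 0.3 N and linear speed of each of large_disc, middle_disc, small_disc below 0.03 m/s and horizontal distance between each of middle_centre, small_centre and stand_seat below 0.012 m and z of middle_centre in the frame of stand_seat between 0.0025 and 0.0125 m and contact force between the fingers and middle_disc below 0.3 N and z of small_centre in the frame of stand_seat between 0.0175 and 0.0275 m and contact force between the fingers and small_disc below 0.3 N and angle between the x axis of small_centre and the x axis of middle_centre, either way round above 0.9 rad); the robot touches nothing.
It fails at once if the petri dish was moved by more than 20 mm (distance of petri from where it was at the start of the episode above 0.02 m).
It fails at once if the timer was moved by more than 20 mm (distance of bench_timer from where it was at the start of the episode above 0.02 m).
It fails at once if the tape roll was moved by more than 20 mm (distance of tape from where it was at the start of the episode above 0.02 m).
It also fails if it takes over 109 s, if anything falls off the work surface, if the arm or the gripper's body presses on something with over 40 N, if the wrist force passes 120 N, or if a joint passes its speed limit or range.

## Working session

There is one attempt and no reset: what is moved stays moved. The work goes in short steps, Python scripts to look and compute and a tool call to move; the robot and the scene stay as the last step left them, time stands still between calls to the robot, and variables do not carry over. Pictures are saved under pics/ and viewed, at most 17 in all, crops included, and the job is handed in when it is done.

Besides the shell and the picture viewer there is one more tool, called after "Emit:" as name(argument=value, ...), one argument or row to a line, values as JSON. apply_moves: Moves the arm, as the interface text tells. Its arguments: {"type":"object","properties":{"rows":{"type":"array","items":{"type":"object","properties":{"xyz":{"type":"array","items":{"type":"number","minimum":-1,"maximum":1}},"rot":{"type":"array","items":{"type":"number","minimum":-1,"maximum":1}},"jaw":{"type":"number"}}}},"squeeze":{"type":"number"}},"required":["rows"]}

```bash
ls; mkdir -p pics
python3 - <<'E'
from bench import readout,cams
import cv2,numpy as np
s=readout.read_state();print({k:np.round(v,3) for k,v in s.items()})
for n in("scene","top"):
    f=cams.grab_frame(n);cv2.imwrite(f"pics/{n}0.png",f["img"]);print(n,f["fx"],f["cx"],f["cy"],f["k1"],np.round(f["world_to_cam"],3).tolist())
E
```

```text
pics
{'clock': np.float64(0.0), 'q': array([-1.257,  0.537, -0.004,  1.539,  0.003,  1.067, -0.071]), 'qvel': array([-0.002,  0.001,  0.001,  0.002, -0.001, -0.001,  0.   ]), 'joint_torque': array([ 1.0000e-03, -5.7099e+01,  9.9100e-01, -2.5160e+01, -5.6000e-02,
        1.8000e-02,  0.0000e+00]), 'tcp_pos': array([0.241, 0.603, 0.255]), 'tool_rot': array([ 0.189,  0.982, -0.001, -0.   ]), 'ft_force': array([0.48 , 0.206, 0.071]), 'wrist_torque': array([-0.012, -0.016,  0.024]), 'gripper_force': np.float64(0.0), 'opening': np.float64(1.003)}
scene 446.9747456790211 256.4677374072314 192.30554866246416 -0.0713502568240682 [[0.782, -0.623, 0.009, -0.561], [-0.357, -0.46, -0.813, 0.177], [0.511, 0.633, -0.582, 0.88], [0.0, 0.0, 0.0, 1.0]]
top 475.91728704097955 261.48467017221725 191.34217287574808 -0.10226432211943204 [[0.027, -1.0, 0.003, -0.167], [-0.992, -0.028, -0.125, 0.577], [0.125, 0.001, -0.992, 1.094], [0.0, 0.0, 0.0, 1.0]]
```

View pics/scene0.png

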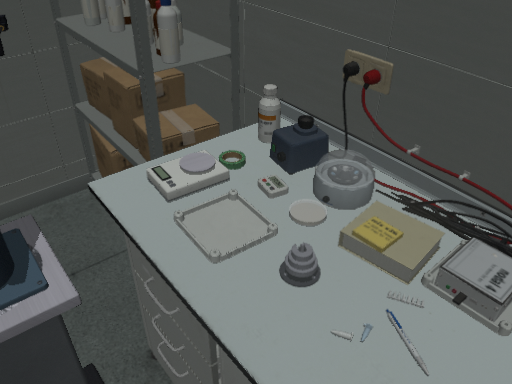

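View pics/top0.png

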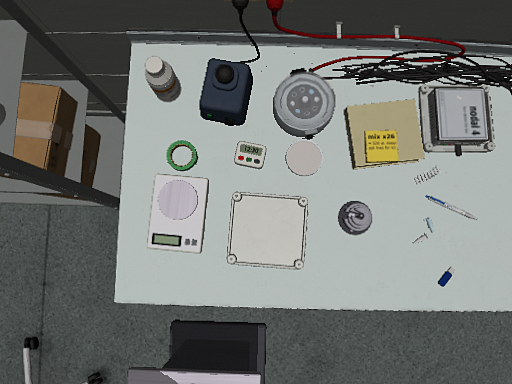

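The scene view shows the stack at (301,262), the tray at (225,224) and the pan at (197,162). In the top view they are at (356,217), (268,230) and (178,200), with the petri dish, timer and tape behind the tray. Next I'll zoom in on the stack.

```bash
cat > h.py <<'E'
from bench import readout,cams
import cv2,numpy as np
def cam(f):
    K=np.array([[f["fx"],0,f["cx"]],[0,f["fy"],f["cy"]],[0,0,1.]]);return K,np.array([f["k1"],0,0,0,0.])
def px(f,P):
    K,D=cam(f);W=np.array(f["world_to_cam"])
    return cv2.projectPoints(np.array(P,float).reshape(-1,3),cv2.Rodrigues(W[:3,:3])[0],W[:3,3],K,D)[0].reshape(-1,2)
def at(f,uv,z):
    K,D=cam(f);W=np.array(f["world_to_cam"]);R=W[:3,:3];c=-R.T@W[:3,3]
    n=cv2.undistortPoints(np.array(uv,float).reshape(-1,1,2),K,D).reshape(-1,2)
    d=np.c_[n,np.ones(len(n))]@R
    return c+d*((np.broadcast_to(z,len(n))-c[2])/d[:,2])[:,None]
def crop(f,u,v,w,h,k):
    return cv2.resize(f["img"][v:v+h,u:u+w],None,fx=k,fy=k,interpolation=cv2.INTER_CUBIC)
E
python3 - <<'E'
from h import *
t=cams.grab_frame("top");s=cams.grab_frame("scene")
a=crop(t,330,192,50,50,8);b=crop(s,276,233,50,50,8)
cv2.imwrite("pics/z1.png",np.hstack([a,b]))
a=crop(t,145,170,170,105,4);cv2.imwrite("pics/z2.png",a)
print(at(t,[[356,217],[268,230],[178,200]],[.07,.003,.048]))
print(at(s,[[300,265],[197,162]],[.05,.048]))
E
```

```text
[[ 0.52369987 -0.36947675  0.07      ]
 [ 0.49163046 -0.16892681  0.003     ]
 [ 0.55390562  0.04505901  0.048     ]]
[[ 0.50520304 -0.39919808  0.05      ]
 [ 0.55222275  0.04266554  0.048     ]]
```

View pics/z1.png

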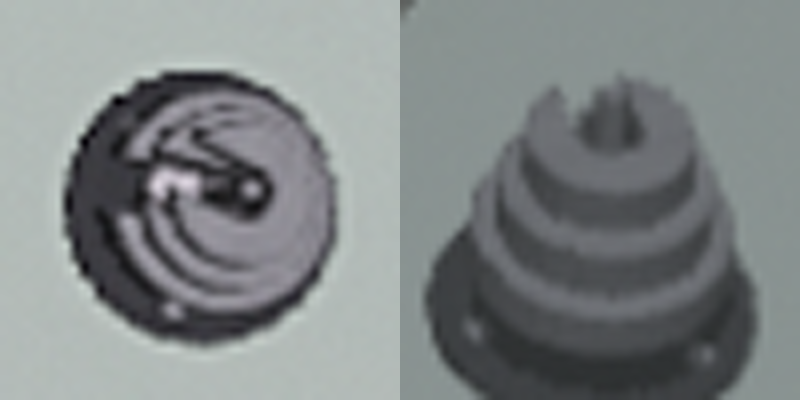

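View pics/z2.png

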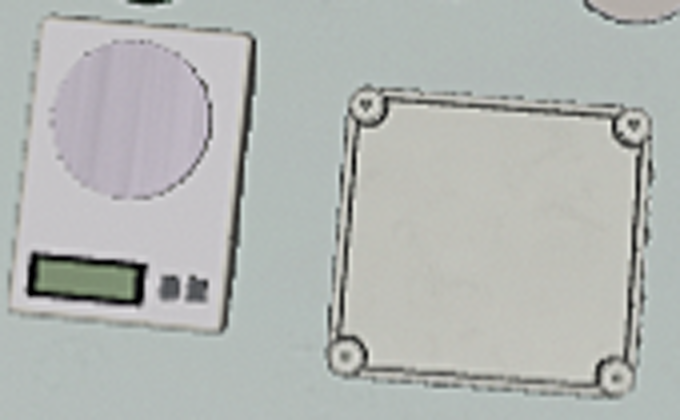

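The crops show the stack's slots opening to the left in the top view, which is world +y. The rod tip is at about (361,215), the foot centre at about (355,218), and the tray and pan are clearly outlined. Now I'll fit positions.

```bash
cat >> h.py <<'E'
def circ(c,r,z,n=60,yaw=None):
    a=np.linspace(0,2*np.pi,n);return np.c_[c[0]+r*np.cos(a),c[1]+r*np.sin(a),0*a+z]
def slot(c,r,z,yaw):
    a=np.linspace(np.pi/2,1.5*np.pi,15);p=np.r_[[[r*.93,8]],np.c_[8*np.cos(a)/1000,8*np.sin(a)/1000]*1000,[[r*.93,-8]]]
    p[[0,-1],0]=np.sqrt((r*1000)**2-64);p=p/1000
    R=np.array([[np.cos(yaw),-np.sin(yaw)],[np.sin(yaw),np.cos(yaw)]]);q=p@R.T+c
    return np.c_[q,np.full(len(q),z)]
def draw(im,f,P,u,v,k,col):
    q=((px(f,P)-[u,v]+.5)*k-.5)
    cv2.polylines(im,[np.round(q*8).astype(int)],False,col,1,cv2.LINE_AA,3)
E
python3 - <<'E'
from h import *
t=cams.grab_frame("top");s=cams.grab_frame("scene")
cv=lambda u0,v0,k,x,y:[u0+(x+.5)/k-.5,v0+(y+.5)/k-.5]
print("foot",at(t,[cv(330,192,8,201,207),cv(330,192,8,252,189)],[.006,.078]))
print("foot s",at(s,[cv(276,233,8,191,312),cv(276,233,8,215,85)],[.006,.078]))
# tray posts, top z .023
p=at(t,[cv(145,170,4,*q) for q in[(369,105),(632,127),(347,356),(615,377)]],.023);print(p,p.mean(0))
print("pan",at(t,[cv(145,170,4,131,119)],.048))
im=t["img"];g=cv2.cvtColor(im,cv2.COLOR_BGR2GRAY)
# foot ellipse in both views: dark mask + stack -> difference from bench
for f,(u,v) in((t,(330,192)),(s,(276,233))):
    c=f["img"][v:v+52,u:u+52].astype(int);bg=np.median(c[:4].reshape(-1,3),0)
    m=(np.abs(c-bg).sum(2)>60).astype(np.uint8);x,y,w,h=cv2.boundingRect(m);print(u+x,v+y,w,h)
c0=np.array([.519,-.369])
a=crop(t,330,192,50,50,8);b=crop(s,276,233,50,50,8)
for I,f,u,v in((a,t,330,192),(b,s,276,233)):
    draw(I,f,circ(c0,.042,.0),u,v,8,(0,255,255))
    draw(I,f,circ(c0,.021,.065),u,v,8,(0,255,0));draw(I,f,slot(c0,.021,.065,1.4),u,v,8,(0,255,0))
    draw(I,f,circ(c0,.027,.05),u,v,8,(255,100,0));draw(I,f,slot(c0,.027,.05,1.4),u,v,8,(255,100,0))
    draw(I,f,circ(c0,.033,.035),u,v,8,(0,0,255));draw(I,f,circ(c0,.004,.078),u,v,8,(255,0,255))
cv2.imwrite("pics/z3.png",np.hstack([a,b]))
E
```

```text
foot [[ 0.52747787 -0.37908357  0.006     ]
 [ 0.52752847 -0.37951906  0.078     ]]
foot s [[ 0.52412843 -0.38156859  0.006     ]
 [ 0.52882127 -0.37801021  0.078     ]]
[[ 0.57041765 -0.09181985  0.023     ]
 [ 0.56151384 -0.2499094   0.023     ]
 [ 0.42062427 -0.08375712  0.023     ]
 [ 0.4125938  -0.24254698  0.023     ]] [ 0.49128739 -0.16700834  0.023     ]
pan [[0.55534034 0.04660915 0.048     ]]
338 201 34 35
276 233 45 52
```

View pics/z3.png

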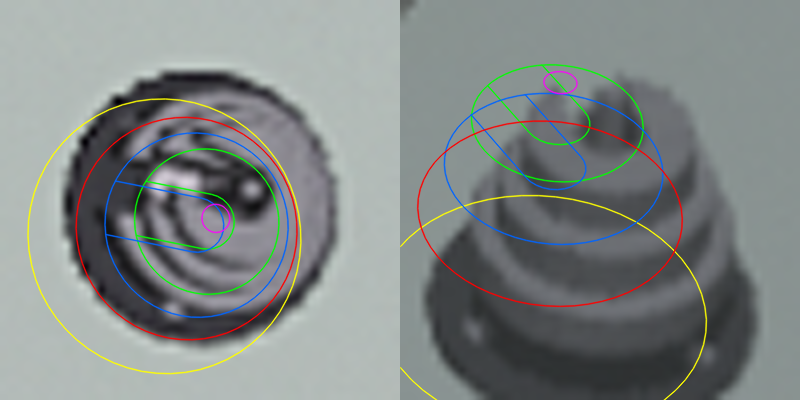

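The guessed centre was off. Both views agree on about (0.5275,-0.3795), with the rod tip at crop pixel (252,189). I'll redraw there.

Run:
```python
from h import *
t=cams.grab_frame("top");s=cams.grab_frame("scene")
c0=np.array([.5275,-.3795])
a=crop(t,330,192,50,50,8);b=crop(s,276,233,50,50,8)
for I,f,u,v in((a,t,330,192),(b,s,276,233)):
    draw(I,f,circ(c0,.042,.0),u,v,8,(0,255,255))
    draw(I,f,circ(c0,.021,.065),u,v,8,(0,255,0));draw(I,f,slot(c0,.021,.065,1.4),u,v,8,(0,255,0))
    draw(I,f,circ(c0,.027,.05),u,v,8,(255,100,0));draw(I,f,slot(c0,.027,.05,1.4),u,v,8,(255,100,0))
    draw(I,f,circ(c0,.033,.035),u,v,8,(0,0,255));draw(I,f,circ(c0,.004,.078),u,v,8,(255,0,255))
cv2.imwrite("pics/z4.png",np.hstack([a,b]))
```

```text
(no output)
```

View pics/z4.png

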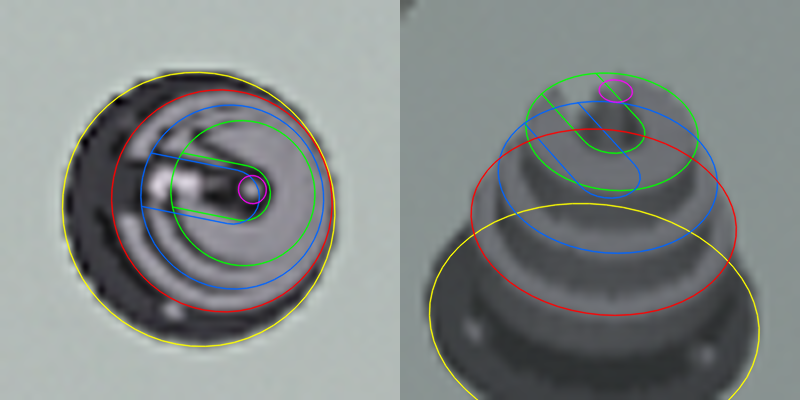

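The overlay fits both views. The stand is at (0.5275,-0.3795), and the slot yaws are about 1.2 rad (small), 1.3 (middle) and 1.45 (large). Next is a helper that turns world targets into move numbers.

```bash
cat >> h.py <<'E'
from scipy.spatial.transform import Rotation as Ro
def go(*T):
    """targets (x,y,z,deg of tool y in world) -> shares from the present pose"""
    s=readout.read_state();R=Ro.from_quat(s["tool_rot"]);y=R.as_matrix()[:,1]
    print("tcp",np.round(s["tcp_pos"],4),"ydeg",np.round(np.degrees(np.arctan2(y[1],y[0])),1),"t",round(float(s["clock"]),2),"open",round(float(s["opening"])*88,1),"q",np.round(s["q"],2),"ft",np.round(s["ft_force"],1))
    for x,yy,z,d in T:
        d=np.radians(d);Y=np.array([np.cos(d),np.sin(d),0]);Z=np.array([0,0,-1.]);G=Ro.from_matrix(np.c_[np.cross(Y,Z),Y,Z])
        print((x,yy,z),"xyz",np.round(R.inv().apply(np.array([x,yy,z])-s["tcp_pos"])/.25,3).tolist(),"rot",np.round((R.inv()*G).as_rotvec()/(np.pi/4),3).tolist())
E
python3 -c "
from h import *
go((.42,.40,.25,45),(.48,.2,.22,25),(.5,0.1,.22,25))"
```

```text
tcp [0.241  0.6036 0.2556] ydeg 68.2 t 0.4 open 87.9 q [-1.26  0.54 -0.    1.54  0.    1.07 -0.07] ft [ 0.1 -0.1  0.1]
(0.42, 0.4, 0.25) xyz [-0.967, -0.491, 0.023] rot [-0.0, 0.0, 0.517]
(0.48, 0.2, 0.22) xyz [-1.486, -1.145, 0.143] rot [-0.0, 0.0, 0.961]
(0.5, 0.1, 0.22) xyz [-1.709, -1.487, 0.143] rot [-0.0, 0.0, 0.961]
```

Emit:
apply_moves(
  rows=[
    {"xyz": [-0.97, -0.49, 0], "rot": [0, 0, 0.3], "jaw": 1},
    {"xyz": [-0.97, -0.49, 0], "rot": [0, 0, 0.5], "jaw": 1},
    {"xyz": [-0.97, -0.49, 0], "rot": [0, 0, 0.6], "jaw": 1},
    {"xyz": [-0.97, -0.49, 0], "rot": [0, 0, 0.8], "jaw": 1},
    {"xyz": [-0.97, -0.6, 0], "rot": [0, 0, 0.9], "jaw": 1},
    {"xyz": [-1, -0.8, 0], "rot": [0, 0, 0.9], "jaw": 1},
    {"xyz": [-1, -0.9, 0], "rot": [0, 0, 0.9], "jaw": 1},
  ],
)

```text
clock: 1.27
tcp_pos: [0.3897, 0.2991, 0.2557]
tool_rot: [0.518, 0.855, -0.0, 0.0]
ft_force: [-0.4, 0.8, -0.1]
opening: 1.001
gripper_force: 0.0
```

```bash
python3 -c "
from h import *
go((.5,.1,.2,0),(.52,.06,.2,-5),(.5275,-.3795,.15,-20))"
```

```text
tcp [0.3897 0.2991 0.2557] ydeg 27.6 t 1.27 open 88.1 q [-0.94  0.27  0.23  1.96 -0.07  0.92 -0.19] ft [-0.4  0.8 -0.1]
(0.5, 0.1, 0.2) xyz [-0.91, 0.022, 0.223] rot [-0.0, 0.001, 0.613]
(0.52, 0.06, 0.2) xyz [-1.089, 0.019, 0.224] rot [-0.0, 0.001, 0.724]
(0.5275, -0.3795, 0.15) xyz [-2.661, -0.768, 0.425] rot [-0.0, 0.001, 1.057]
```

Emit:
apply_moves(
  rows=[
    {"xyz": [-0.25, 0, 0], "rot": [0, 0, 0.15]},
    {"xyz": [-0.5, 0, 0], "rot": [0, 0, 0.3]},
    {"xyz": [-0.75, 0, 0], "rot": [0, 0, 0.45]},
    {"xyz": [-1, 0, 0.1], "rot": [0, 0, 0.6]},
    {"xyz": [-1, -0.25, 0.2], "rot": [0, 0, 0.8]},
    {"xyz": [-1, -0.5, 0.2], "rot": [0, 0, 0.9]},
    {"xyz": [-1, -0.5, 0.2], "rot": [0, 0, 1]},
    {"xyz": [-1, -0.5, 0.2], "rot": [0, 0, 1]},
  ],
)

```text
invalid input at $.rows[0]: expected keys xyz, rot, jaw
```

```bash
python3 -c "
from h import *
go((.52,-.2,.15,-20),(.5275,-.3795,.15,-20))"
```

```text
tcp [0.3897 0.2991 0.2557] ydeg 27.6 t 1.27 open 88.1 q [-0.94  0.27  0.23  1.96 -0.07  0.92 -0.19] ft [-0.4  0.8 -0.1]
(0.52, -0.2, 0.15) xyz [-2.011, -0.462, 0.424] rot [-0.0, 0.001, 1.057]
(0.5275, -0.3795, 0.15) xyz [-2.661, -0.768, 0.425] rot [-0.0, 0.001, 1.057]
```

Emit:
apply_moves(
  rows=[
    {"xyz": [-0.25, 0, 0], "rot": [0, 0, 0.2], "jaw": 1},
    {"xyz": [-0.5, 0, 0], "rot": [0, 0, 0.4], "jaw": 1},
    {"xyz": [-0.75, 0, 0], "rot": [0, 0, 0.6], "jaw": 1},
    {"xyz": [-1, 0, 0.1], "rot": [0, 0, 0.7], "jaw": 1},
    {"xyz": [-1, -0.2, 0.2], "rot": [0, 0, 0.8], "jaw": 1},
    {"xyz": [-1, -0.2, 0.2], "rot": [0, 0, 0.8], "jaw": 1},
  ],
)

```text
clock: 2.02
tcp_pos: [0.4567, 0.0544, 0.2032]
tool_rot: [0.758, 0.652, -0.004, -0.002]
ft_force: [1.9, 0.4, 0.1]
opening: 1.002
gripper_force: 0.0
```

```bash
python3 -c "
from h import *
go((.52,-.18,.15,-20),(.5275,-.3795,.15,-20))"
```

```text
tcp [0.4567 0.0544 0.2032] ydeg -8.5 t 2.02 open 88.2 q [-0.6   0.31  0.46  2.09 -0.19  0.79 -0.17] ft [1.9 0.4 0.1]
(0.52, -0.18, 0.15) xyz [-0.889, 0.391, 0.213] rot [-0.01, 0.005, 0.255]
(0.5275, -0.3795, 0.15) xyz [-1.674, 0.54, 0.214] rot [-0.01, 0.005, 0.255]
```

Emit:
apply_moves(
  rows=[
    {"xyz": [-0.25, 0.1, 0], "rot": [0, 0, 0.15], "jaw": 1},
    {"xyz": [-0.5, 0.2, 0], "rot": [0, 0, 0.25], "jaw": 1},
    {"xyz": [-0.75, 0.3, 0], "rot": [-0.01, 0, 0.25], "jaw": 1},
    {"xyz": [-1, 0.4, 0.1], "rot": [-0.01, 0, 0.25], "jaw": 1},
    {"xyz": [-1, 0.5, 0.2], "rot": [-0.01, 0.005, 0.25], "jaw": 1},
  ],
)

```text
clock: 2.65
tcp_pos: [0.5511, -0.212, 0.157]
tool_rot: [0.818, 0.576, 0.005, 0.004]
ft_force: [0.4, 1.3, -0.1]
opening: 0.999
gripper_force: 0.0
```

```bash
python3 -c "
from h import *
go((.5275,-.3795,.13,-20),(.5275,-.3795,.07,-20))"
```

```text
tcp [ 0.5511 -0.212   0.157 ] ydeg -19.7 t 2.65 open 87.9 q [-0.06  0.6   0.49  1.81 -0.38  0.82  0.27] ft [ 0.4  1.3 -0.1]
(0.5275, -0.3795, 0.13) xyz [-0.663, 0.136, 0.107] rot [0.015, -0.005, 0.007]
(0.5275, -0.3795, 0.07) xyz [-0.664, 0.133, 0.347] rot [0.015, -0.005, 0.007]
```

Emit:
apply_moves(
  rows=[
    {"xyz": [-0.25, 0.05, 0], "rot": [0, 0, 0], "jaw": 1},
    {"xyz": [-0.5, 0.1, 0.05], "rot": [0.015, -0.005, 0], "jaw": 1},
    {"xyz": [-0.66, 0.135, 0.1], "rot": [0.015, -0.005, 0], "jaw": 1},
    {"xyz": [-0.66, 0.135, 0.1], "rot": [0.015, -0.005, 0], "jaw": 1},
    {"xyz": [-0.66, 0.135, 0.1], "rot": [0.015, -0.005, 0], "jaw": 1},
  ],
)

```text
clock: 3.28
tcp_pos: [0.5278, -0.3734, 0.1304]
tool_rot: [0.816, 0.578, -0.0, -0.002]
ft_force: [0.4, 0.1, 0.5]
opening: 1.002
gripper_force: 0.0
```

```bash
python3 -c "
from h import *
go((.5275,-.3795,.0695,-20))
cv2.imwrite('pics/a.png',np.hstack([crop(cams.grab_frame('top'),310,170,90,90,4),crop(cams.grab_frame('scene'),256,200,90,90,4)]))"
```

```text
tcp [ 0.5278 -0.3734  0.1304] ydeg -19.4 t 3.27 open 88.2 q [ 0.23  0.73  0.47  1.65 -0.41  0.87  0.53] ft [0.4 0.1 0.5]
(0.5275, -0.3795, 0.0695) xyz [-0.024, 0.008, 0.243] rot [-0.005, -0.003, 0.013]
```

View pics/a.png

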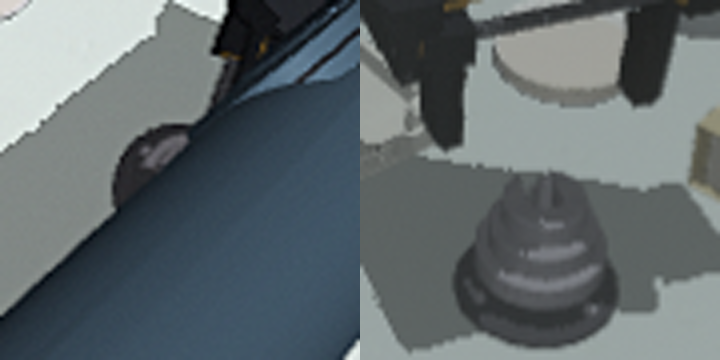

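The scene crop shows the fingers straddling the stack, with the rod midway between them, so I'm going down to the small disc.

Emit:
apply_moves(
  squeeze=25,
  rows=[
    {"xyz": [-0.024, 0.008, 0.15], "rot": [0, 0, 0], "jaw": 1},
    {"xyz": [-0.024, 0.008, 0.243], "rot": [0, 0, 0], "jaw": 1},
    {"xyz": [-0.024, 0.008, 0.243], "rot": [0, 0, 0], "jaw": 1},
    {"xyz": [-0.024, 0.008, 0.243], "rot": [0, 0, 0], "jaw": 1},
  ],
)

```text
clock: 3.88
tcp_pos: [0.5269, -0.3808, 0.0704]
tool_rot: [0.817, 0.577, -0.001, -0.001]
ft_force: [-0.8, 0.6, 1.0]
opening: 0.997
gripper_force: 0.0
```

```bash
python3 -c "
from h import *
go((.5275,-.3795,.0695,-20))"
```

```text
tcp [ 0.5269 -0.3808  0.0704] ydeg -19.5 t 3.88 open 87.8 q [ 0.27  0.81  0.43  1.66 -0.45  0.77  0.56] ft [-0.8  0.6  1. ]
(0.5275, -0.3795, 0.0695) xyz [0.006, 0.0, 0.003] rot [-0.004, -0.001, 0.012]
```

Close on the small disc and lift.

Emit:
apply_moves(
  rows=[
    {"xyz": [0.004, 0, 0], "rot": [0, 0, 0], "jaw": 0},
    {"xyz": [0.004, 0, 0], "rot": [0, 0, 0], "jaw": -0.3},
    {"xyz": [0.004, 0, 0], "rot": [0, 0, 0], "jaw": -0.5},
    {"xyz": [0.004, 0, 0], "rot": [0, 0, 0], "jaw": -0.5},
    {"xyz": [0.004, 0, 0], "rot": [0, 0, 0], "jaw": -0.5},
    {"xyz": [0.004, 0, 0], "rot": [0, 0, 0], "jaw": -0.5},
  ],
)

```text
clock: 4.62
tcp_pos: [0.5267, -0.3799, 0.0695]
tool_rot: [0.817, 0.577, -0.001, -0.002]
ft_force: [-0.1, -0.2, 0.9]
opening: 0.468
gripper_force: 25.0
```

Emit:
apply_moves(
  rows=[
    {"xyz": [0, 0, -0.08], "rot": [0, 0, 0], "jaw": -0.5},
    {"xyz": [0, 0, -0.16], "rot": [0, 0, 0], "jaw": -0.5},
    {"xyz": [0, 0, -0.24], "rot": [0, 0, 0], "jaw": -0.5},
    {"xyz": [0, 0, -0.24], "rot": [0, 0, 0], "jaw": -0.5},
  ],
)

```text
clock: 5.12
tcp_pos: [0.528, -0.381, 0.1321]
tool_rot: [0.817, 0.577, -0.0, -0.0]
ft_force: [-0.3, -0.3, -0.9]
opening: 0.473
gripper_force: 25.0
```

```bash
python3 -c "
from h import *
go((.4935,-.127,.1,-3),(.4935,-.127,.028,-3))
cv2.imwrite('pics/b.png',crop(cams.grab_frame('scene'),246,190,110,110,5))"
```

```text
tcp [ 0.528  -0.381   0.1321] ydeg -19.5 t 5.12 open 41.6 q [ 0.24  0.73  0.47  1.64 -0.41  0.87  0.53] ft [-0.3 -0.3 -0.9]
(0.4935, -0.127, 0.1) xyz [0.912, -0.469, 0.128] rot [-0.0, 0.0, -0.367]
(0.4935, -0.127, 0.028) xyz [0.912, -0.469, 0.416] rot [-0.0, 0.0, -0.367]
```

View pics/b.png

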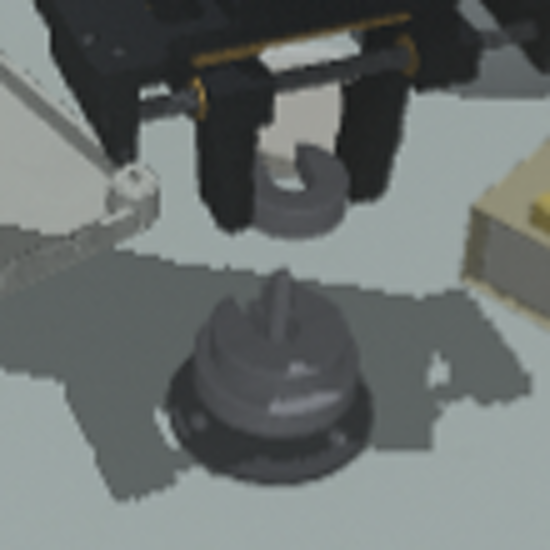

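The small disc is held flat at (300,190) in the crop, and the two larger discs are undisturbed on the stand. Now to the tray.

Emit:
apply_moves(
  rows=[
    {"xyz": [0.2, -0.1, 0], "rot": [0, 0, -0.1], "jaw": -0.5},
    {"xyz": [0.4, -0.2, 0], "rot": [0, 0, -0.2], "jaw": -0.5},
    {"xyz": [0.6, -0.3, 0], "rot": [0, 0, -0.3], "jaw": -0.5},
    {"xyz": [0.8, -0.4, 0.05], "rot": [0, 0, -0.37], "jaw": -0.5},
    {"xyz": [0.91, -0.47, 0.15], "rot": [0, 0, -0.37], "jaw": -0.5},
    {"xyz": [0.91, -0.47, 0.25], "rot": [0, 0, -0.37], "jaw": -0.5},
    {"xyz": [0.91, -0.47, 0.33], "rot": [0, 0, -0.37], "jaw": -0.5},
    {"xyz": [0.91, -0.47, 0.38], "rot": [0, 0, -0.37], "jaw": -0.5},
    {"xyz": [0.91, -0.47, 0.38], "rot": [0, 0, -0.37], "jaw": -0.5},
  ],
)

```text
clock: 6.3
tcp_pos: [0.4909, -0.1261, 0.0343]
tool_rot: [0.725, 0.689, -0.001, -0.003]
ft_force: [1.2, -0.1, -0.2]
opening: 0.467
gripper_force: 25.0
```

```bash
python3 -c "
from h import *
go((.4935,-.127,.0235,-3))"
```

```text
tcp [ 0.4909 -0.1261  0.0343] ydeg -2.9 t 6.3 open 41.1 q [-0.07  0.69  0.3   2.04 -0.42  0.48  0.49] ft [ 1.2 -0.1 -0.2]
(0.4935, -0.127, 0.0235) xyz [-0.003, 0.011, 0.043] rot [-0.007, -0.003, 0.003]
```

Emit:
apply_moves(
  rows=[
    {"xyz": [0, 0, 0.02], "rot": [-0.007, 0, 0], "jaw": -0.5},
    {"xyz": [0, 0, 0.04], "rot": [-0.007, 0, 0], "jaw": -0.5},
    {"xyz": [0, 0, 0.043], "rot": [-0.007, 0, 0], "jaw": -0.5},
    {"xyz": [0, 0, 0.043], "rot": [-0.007, 0, 0], "jaw": -0.5},
  ],
)

```text
clock: 6.8
tcp_pos: [0.4917, -0.1261, 0.0245]
tool_rot: [0.725, 0.689, 0.001, -0.0]
ft_force: [-0.5, 0.6, -0.4]
opening: 0.47
gripper_force: 25.0
```

Emit:
apply_moves(
  rows=[
    {"xyz": [0, 0, 0], "rot": [0, 0, 0], "jaw": 0.5},
    {"xyz": [0, 0, 0], "rot": [0, 0, 0], "jaw": 0.5},
    {"xyz": [0, 0, 0], "rot": [0, 0, 0], "jaw": 0.5},
    {"xyz": [0, 0, -0.2], "rot": [0, 0, 0], "jaw": 1},
    {"xyz": [0, 0, -0.4], "rot": [0, 0, 0], "jaw": 1},
    {"xyz": [0, 0, -0.4], "rot": [0, 0, 0], "jaw": 1},
  ],
)

```text
clock: 7.55
tcp_pos: [0.4938, -0.1268, 0.1276]
tool_rot: [0.725, 0.689, 0.003, 0.002]
ft_force: [-0.2, 0.2, -0.2]
opening: 1.001
gripper_force: 0.0
```

```bash
python3 -c "
from h import *
go((.5275,-.3795,.11,-15),(.5275,-.3795,.055,-15))
cv2.imwrite('pics/c.png',crop(cams.grab_frame('scene'),170,180,170,125,4))"
```

```text
tcp [ 0.4938 -0.1268  0.1276] ydeg -2.9 t 7.55 open 88.1 q [-0.16  0.52  0.42  2.03 -0.34  0.66  0.42] ft [-0.2  0.2 -0.2]
(0.5275, -0.3795, 0.11) xyz [-1.003, 0.185, 0.07] rot [0.01, -0.003, 0.27]
(0.5275, -0.3795, 0.055) xyz [-1.003, 0.183, 0.29] rot [0.01, -0.003, 0.27]
```

View pics/c.png

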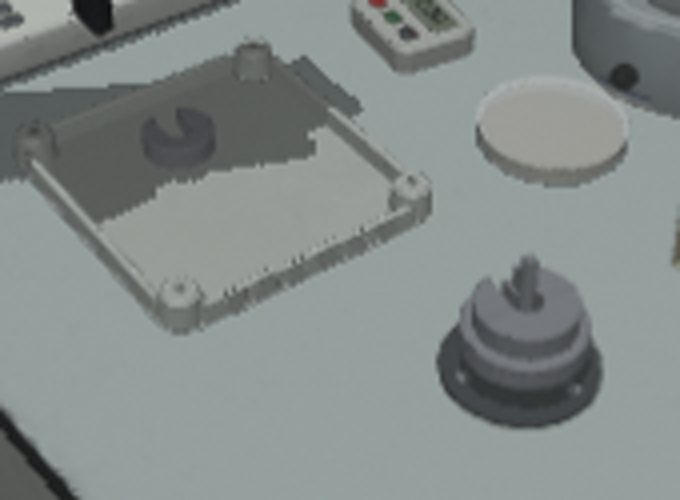

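The small disc lies flat in the tray at (180,138), and the middle and large discs are on the stand. Now the middle disc.

Emit:
apply_moves(
  rows=[
    {"xyz": [-0.25, 0.045, 0], "rot": [0, 0, 0.1], "jaw": 1},
    {"xyz": [-0.5, 0.09, 0], "rot": [0, 0, 0.2], "jaw": 1},
    {"xyz": [-0.75, 0.14, 0], "rot": [0.01, 0, 0.27], "jaw": 1},
    {"xyz": [-1, 0.185, 0], "rot": [0.01, 0, 0.27], "jaw": 1},
    {"xyz": [-1, 0.185, 0.1], "rot": [0.01, 0, 0.27], "jaw": 1},
    {"xyz": [-1, 0.185, 0.2], "rot": [0.01, 0, 0.27], "jaw": 1},
    {"xyz": [-1, 0.185, 0.25], "rot": [0.01, 0, 0.27], "jaw": 1},
    {"xyz": [-1, 0.185, 0.25], "rot": [0.01, 0, 0.27], "jaw": 1},
  ],
)

```text
clock: 8.6
tcp_pos: [0.5244, -0.3773, 0.0599]
tool_rot: [0.793, 0.609, -0.002, -0.004]
ft_force: [-0.0, -1.1, -0.2]
opening: 1.0
gripper_force: 0.0
```

```bash
python3 -c "
from h import *
go((.5275,-.3795,.055,-15))"
```

```text
tcp [ 0.5244 -0.3773  0.0599] ydeg -15.0 t 8.6 open 88.0 q [ 0.27  0.82  0.41  1.66 -0.44  0.76  0.64] ft [-0.  -1.1 -0.2]
(0.5275, -0.3795, 0.055) xyz [-0.005, 0.014, 0.02] rot [-0.012, -0.003, 0.0]
```

Emit:
apply_moves(
  rows=[
    {"xyz": [-0.002, 0.002, 0.02], "rot": [-0.005, 0, 0], "jaw": 1},
    {"xyz": [-0.002, 0.002, 0.02], "rot": [-0.005, 0, 0], "jaw": 1},
    {"xyz": [-0.002, 0.002, 0.02], "rot": [-0.005, 0, 0], "jaw": 1},
  ],
)

```text
clock: 8.98
tcp_pos: [0.5259, -0.3789, 0.057]
tool_rot: [0.793, 0.609, -0.0, -0.001]
ft_force: [-0.1, 0.3, -0.9]
opening: 0.998
gripper_force: 0.0
```

```bash
python3 -c "
from h import *
go((.5275,-.3795,.055,-15))"
```

```text
tcp [ 0.5259 -0.3789  0.057 ] ydeg -15.0 t 8.97 open 87.8 q [ 0.28  0.83  0.41  1.67 -0.45  0.75  0.64] ft [-0.1  0.3 -0.9]
(0.5275, -0.3795, 0.055) xyz [-0.001, 0.007, 0.008] rot [-0.002, -0.002, 0.0]
```

Emit:
apply_moves(
  squeeze=30,
  rows=[
    {"xyz": [0, 0.005, 0.005], "rot": [0, 0, 0], "jaw": 0.5},
    {"xyz": [0, 0.005, 0.005], "rot": [0, 0, 0], "jaw": 0.2},
    {"xyz": [0, 0.005, 0.005], "rot": [0, 0, 0], "jaw": -0.3},
    {"xyz": [0, 0.005, 0.005], "rot": [0, 0, 0], "jaw": -0.3},
    {"xyz": [0, 0.005, 0.005], "rot": [0, 0, 0], "jaw": -0.3},
    {"xyz": [0, 0.005, 0.005], "rot": [0, 0, 0], "jaw": -0.3},
    {"xyz": [0, 0.005, -0.08], "rot": [0, 0, 0], "jaw": -0.3},
    {"xyz": [0, 0.005, -0.16], "rot": [0, 0, 0], "jaw": -0.3},
    {"xyz": [0, 0.005, -0.24], "rot": [0, 0, 0], "jaw": -0.3},
    {"xyz": [0, 0.005, -0.28], "rot": [0, 0, 0], "jaw": -0.3},
    {"xyz": [0, 0.005, -0.28], "rot": [0, 0, 0], "jaw": -0.3},
  ],
)

```text
clock: 10.35
tcp_pos: [0.5274, -0.3794, 0.1275]
tool_rot: [0.793, 0.609, 0.0, -0.001]
ft_force: [-0.1, -0.0, -2.2]
opening: 0.606
gripper_force: 30.0
```

```bash
python3 -c "
from h import *
go((.489,-.207,.12,-3),(.489,-.207,.028,-3))
cv2.imwrite('pics/d.png',crop(cams.grab_frame('scene'),170,180,170,125,4))"
```

```text
tcp [ 0.5274 -0.3794  0.1275] ydeg -15.0 t 10.35 open 53.4 q [ 0.25  0.73  0.46  1.65 -0.4   0.86  0.61] ft [-0.1 -0.  -2.2]
(0.489, -0.207, 0.12) xyz [0.626, -0.327, 0.031] rot [-0.001, -0.002, -0.267]
(0.489, -0.207, 0.028) xyz [0.626, -0.327, 0.399] rot [-0.001, -0.002, -0.267]
```

View pics/d.png

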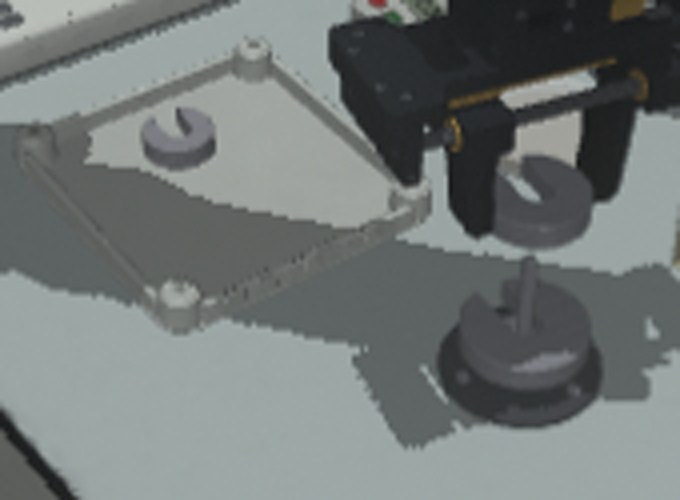

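The middle disc is held flat at (545,200), and the large disc stays on the stand.

Emit:
apply_moves(
  rows=[
    {"xyz": [0.2, -0.1, 0], "rot": [0, 0, -0.1], "jaw": -0.3},
    {"xyz": [0.4, -0.2, 0], "rot": [0, 0, -0.2], "jaw": -0.3},
    {"xyz": [0.6, -0.3, 0], "rot": [0, 0, -0.27], "jaw": -0.3},
    {"xyz": [0.626, -0.327, 0.1], "rot": [0, 0, -0.27], "jaw": -0.3},
    {"xyz": [0.626, -0.327, 0.2], "rot": [0, 0, -0.27], "jaw": -0.3},
    {"xyz": [0.626, -0.327, 0.3], "rot": [0, 0, -0.27], "jaw": -0.3},
    {"xyz": [0.626, -0.327, 0.36], "rot": [0, 0, -0.27], "jaw": -0.3},
    {"xyz": [0.626, -0.327, 0.37], "rot": [0, 0, -0.27], "jaw": -0.3},
    {"xyz": [0.626, -0.327, 0.37], "rot": [0, 0, -0.27], "jaw": -0.3},
    {"xyz": [0.626, -0.327, 0.37], "rot": [0, 0, -0.27], "jaw": -0.3},
  ],
)

```text
clock: 11.65
tcp_pos: [0.4889, -0.207, 0.0351]
tool_rot: [0.725, 0.689, 0.0, -0.001]
ft_force: [0.5, -0.0, -1.8]
opening: 0.603
gripper_force: 30.0
```

```bash
python3 -c "
from h import *
go((.489,-.207,.0245,-3))"
```

```text
tcp [ 0.4889 -0.207   0.0351] ydeg -2.9 t 11.65 open 53.1 q [ 0.07  0.71  0.32  1.98 -0.43  0.52  0.65] ft [ 0.5 -0.  -1.8]
(0.489, -0.207, 0.0245) xyz [-0.0, 0.0, 0.043] rot [-0.001, -0.002, 0.003]
```

Emit:
apply_moves(
  rows=[
    {"xyz": [0, 0, 0.02], "rot": [0, 0, 0], "jaw": -0.3},
    {"xyz": [0, 0, 0.04], "rot": [0, 0, 0], "jaw": -0.3},
    {"xyz": [0, 0, 0.043], "rot": [0, 0, 0], "jaw": -0.3},
    {"xyz": [0, 0, 0.043], "rot": [0, 0, 0], "jaw": -0.3},
    {"xyz": [0, 0, 0.043], "rot": [0, 0, 0], "jaw": -0.3},
    {"xyz": [0, 0, 0.043], "rot": [0, 0, 0], "jaw": 0.7},
    {"xyz": [0, 0, 0.043], "rot": [0, 0, 0], "jaw": 0.7},
    {"xyz": [0, 0, 0.043], "rot": [0, 0, 0], "jaw": 0.7},
    {"xyz": [0, 0, -0.1], "rot": [0, 0, 0], "jaw": 1},
    {"xyz": [0, 0, -0.3], "rot": [0, 0, 0], "jaw": 1},
    {"xyz": [0, 0, -0.3], "rot": [0, 0, 0], "jaw": 1},
    {"xyz": [0, 0, -0.3], "rot": [0, 0, 0], "jaw": 1},
  ],
)

```text
clock: 13.15
tcp_pos: [0.4883, -0.2065, 0.1091]
tool_rot: [0.724, 0.689, -0.0, -0.002]
ft_force: [0.5, 0.6, -0.2]
opening: 1.003
gripper_force: 0.0
```

```bash
python3 -c "
from h import *
go((.5275,-.3795,.11,-8),(.5275,-.3795,.04,-8))
t=cams.grab_frame('scene');cv2.imwrite('pics/e.png',crop(t,170,180,170,125,4))"
```

```text
tcp [ 0.4883 -0.2065  0.1091] ydeg -2.8 t 13.15 open 88.3 q [ 0.    0.58  0.41  1.97 -0.37  0.66  0.59] ft [ 0.5  0.6 -0.2]
(0.5275, -0.3795, 0.11) xyz [-0.683, 0.191, -0.005] rot [-0.003, -0.003, 0.115]
(0.5275, -0.3795, 0.04) xyz [-0.684, 0.191, 0.275] rot [-0.003, -0.003, 0.115]
```

View pics/e.png

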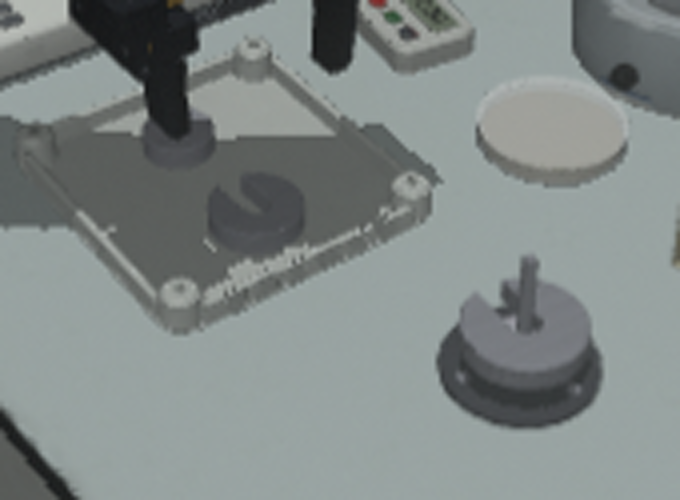

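The middle disc lies in the tray at (255,210) beside the small one at (180,138). The large disc is alone on the stand.

Emit:
apply_moves(
  squeeze=40,
  rows=[
    {"xyz": [-0.25, 0.07, -0.05], "rot": [0, 0, 0.1], "jaw": 1},
    {"xyz": [-0.5, 0.14, -0.05], "rot": [0, 0, 0.1], "jaw": 1},
    {"xyz": [-0.684, 0.191, 0], "rot": [0, 0, 0.1], "jaw": 1},
    {"xyz": [-0.684, 0.191, 0.05], "rot": [0, 0, 0.1], "jaw": 1},
    {"xyz": [-0.684, 0.191, 0.1], "rot": [0, 0, 0.1], "jaw": 1},
    {"xyz": [-0.684, 0.191, 0.13], "rot": [0, 0, 0.1], "jaw": 1},
    {"xyz": [-0.684, 0.191, 0.13], "rot": [0, 0, 0.1], "jaw": 1},
  ],
)

```text
clock: 14.08
tcp_pos: [0.5275, -0.3783, 0.0756]
tool_rot: [0.751, 0.661, -0.0, -0.003]
ft_force: [-0.2, 0.4, 0.0]
opening: 1.0
gripper_force: 0.0
```

```bash
python3 -c "
from h import *
go((.5275,-.3795,.0395,-7))"
```

```text
tcp [ 0.5275 -0.3783  0.0756] ydeg -7.3 t 14.07 open 88.0 q [ 0.28  0.8   0.4   1.66 -0.41  0.78  0.75] ft [-0.2  0.4  0. ]
(0.5275, -0.3795, 0.0395) xyz [-0.005, 0.001, 0.145] rot [-0.005, -0.004, -0.006]
```

Emit:
apply_moves(
  rows=[
    {"xyz": [-0.003, 0.001, 0.07], "rot": [0, 0, 0], "jaw": 1},
    {"xyz": [-0.003, 0.001, 0.142], "rot": [0, 0, 0], "jaw": 1},
    {"xyz": [-0.003, 0.001, 0.142], "rot": [0, 0, 0], "jaw": 1},
    {"xyz": [-0.003, 0.001, 0.142], "rot": [0, 0, 0], "jaw": 1},
    {"xyz": [-0.003, 0.001, 0.142], "rot": [0, 0, 0], "jaw": 0.6},
    {"xyz": [-0.003, 0.001, 0.142], "rot": [0, 0, 0], "jaw": 0},
    {"xyz": [-0.003, 0.001, 0.142], "rot": [0, 0, 0], "jaw": 0},
    {"xyz": [-0.003, 0.001, 0.142], "rot": [0, 0, 0], "jaw": 0},
    {"xyz": [-0.003, 0.001, 0.142], "rot": [0, 0, 0], "jaw": 0},
  ],
)

```text
clock: 15.2
tcp_pos: [0.5281, -0.3808, 0.0414]
tool_rot: [0.751, 0.66, 0.0, -0.001]
ft_force: [0.5, 0.6, 3.9]
opening: 0.74
gripper_force: 40.0
```

Emit:
apply_moves(
  rows=[
    {"xyz": [0, 0, -0.1], "rot": [0, 0, 0], "jaw": 0},
    {"xyz": [0, 0, -0.2], "rot": [0, 0, 0], "jaw": 0},
    {"xyz": [0, 0, -0.3], "rot": [0, 0, 0], "jaw": 0},
    {"xyz": [0, 0, -0.4], "rot": [0, 0, 0], "jaw": 0},
    {"xyz": [0, 0, -0.4], "rot": [0, 0, 0], "jaw": 0},
    {"xyz": [0, 0, -0.4], "rot": [0, 0, 0], "jaw": 0},
  ],
)

```text
clock: 15.95
tcp_pos: [0.5271, -0.38, 0.1394]
tool_rot: [0.751, 0.66, -0.0, -0.003]
ft_force: [0.2, 0.1, -3.0]
opening: 0.739
gripper_force: 40.0
```

```bash
python3 -c "
from h import *
go((.52,-.15,.14,-5),(.5553,.0466,.12,-5))
cv2.imwrite('pics/f.png',crop(cams.grab_frame('scene'),216,180,130,110,5))"
```

```text
tcp [ 0.5271 -0.38    0.1394] ydeg -7.4 t 15.95 open 65.0 q [ 0.26  0.71  0.44  1.64 -0.37  0.88  0.72] ft [ 0.2  0.1 -3. ]
(0.52, -0.15, 0.14) xyz [0.909, -0.146, 0.001] rot [-0.006, -0.004, -0.052]
(0.5553, 0.0466, 0.12) xyz [1.707, -0.106, 0.083] rot [-0.006, -0.004, -0.052]
```

View pics/f.png

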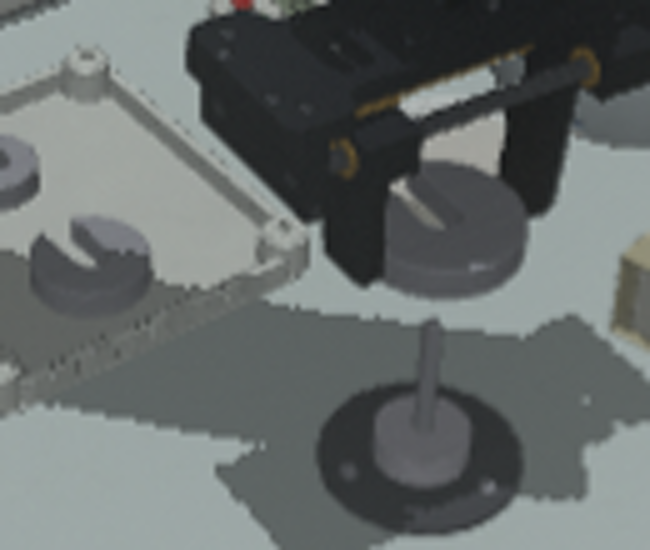

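The large disc is held flat and the stand is empty. Next is the balance pan at (0.5553,0.0466).

Emit:
apply_moves(
  rows=[
    {"xyz": [0.2, -0.03, 0], "rot": [0, 0, 0], "jaw": 0},
    {"xyz": [0.4, -0.06, 0], "rot": [0, 0, 0], "jaw": 0},
    {"xyz": [0.6, -0.08, 0], "rot": [0, 0, 0], "jaw": 0},
    {"xyz": [0.8, -0.1, 0], "rot": [0, 0, 0], "jaw": 0},
    {"xyz": [1, -0.1, 0], "rot": [0, 0, 0], "jaw": 0},
  ],
)

```text
clock: 16.62
tcp_pos: [0.534, -0.128, 0.1403]
tool_rot: [0.751, 0.66, -0.001, -0.002]
ft_force: [0.4, -0.0, -3.9]
opening: 0.736
gripper_force: 40.0
```

```bash
python3 -c "
from h import *
go((.5553,.0466,.12,-7),(.5553,.0466,.08,-7))"
```

```text
tcp [ 0.534  -0.128   0.1403] ydeg -7.4 t 16.62 open 64.7 q [-0.19  0.56  0.45  1.91 -0.35  0.75  0.34] ft [ 0.4 -0.  -3.9]
(0.5553, 0.0466, 0.12) xyz [0.703, -0.005, 0.083] rot [-0.006, -0.002, -0.008]
(0.5553, 0.0466, 0.08) xyz [0.703, -0.004, 0.243] rot [-0.006, -0.002, -0.008]
```

Emit:
apply_moves(
  rows=[
    {"xyz": [0.2, 0, 0], "rot": [0, 0, 0], "jaw": 0},
    {"xyz": [0.4, 0, 0], "rot": [0, 0, 0], "jaw": 0},
    {"xyz": [0.6, 0, 0.03], "rot": [0, 0, 0], "jaw": 0},
    {"xyz": [0.7, 0, 0.1], "rot": [0, 0, 0], "jaw": 0},
    {"xyz": [0.7, 0, 0.17], "rot": [0, 0, 0], "jaw": 0},
    {"xyz": [0.7, 0, 0.235], "rot": [0, 0, 0], "jaw": 0},
    {"xyz": [0.7, 0, 0.235], "rot": [0, 0, 0], "jaw": 0},
    {"xyz": [0.7, 0, 0.235], "rot": [0, 0, 0], "jaw": 0},
  ],
)

```text
clock: 17.62
tcp_pos: [0.5577, 0.0425, 0.0832]
tool_rot: [0.752, 0.659, -0.0, -0.001]
ft_force: [0.6, -0.3, -3.3]
opening: 0.742
gripper_force: 40.0
```

```bash
python3 -c "
from h import *
go((.5553,.0466,.070,-7))"
```

```text
tcp [0.5577 0.0425 0.0832] ydeg -7.5 t 17.62 open 65.3 q [-0.45  0.67  0.4   1.91 -0.41  0.65  0.07] ft [ 0.6 -0.3 -3.3]
(0.5553, 0.0466, 0.07) xyz [0.015, -0.011, 0.053] rot [-0.003, -0.002, -0.011]
```

Emit:
apply_moves(
  rows=[
    {"xyz": [0.01, -0.01, 0.02], "rot": [0, 0, 0], "jaw": 0},
    {"xyz": [0.01, -0.01, 0.04], "rot": [0, 0, 0], "jaw": 0},
    {"xyz": [0.01, -0.01, 0.053], "rot": [0, 0, 0], "jaw": 0},
    {"xyz": [0.01, -0.01, 0.053], "rot": [0, 0, 0], "jaw": 0},
    {"xyz": [0.01, -0.01, 0.053], "rot": [0, 0, 0], "jaw": 0},
  ],
)

```text
clock: 18.25
tcp_pos: [0.5553, 0.0467, 0.0698]
tool_rot: [0.751, 0.66, -0.0, -0.001]
ft_force: [-0.0, -0.1, -3.2]
opening: 0.738
gripper_force: 40.0
```

Emit:
apply_moves(
  rows=[
    {"xyz": [0, 0, 0.004], "rot": [0, 0, 0], "jaw": 0},
    {"xyz": [0, 0, 0.006], "rot": [0, 0, 0], "jaw": 0},
    {"xyz": [0, 0, 0.006], "rot": [0, 0, 0], "jaw": 0},
  ],
)

```text
clock: 18.62
tcp_pos: [0.5554, 0.0468, 0.0693]
tool_rot: [0.751, 0.66, 0.0, -0.002]
ft_force: [-3.7, 0.4, 7.6]
opening: 0.736
gripper_force: 40.0
```

Contact. Release and rise.

Emit:
apply_moves(
  rows=[
    {"xyz": [0, 0, 0], "rot": [0, 0, 0], "jaw": 0.7},
    {"xyz": [0, 0, 0], "rot": [0, 0, 0], "jaw": 1},
    {"xyz": [0, 0, 0], "rot": [0, 0, 0], "jaw": 1},
    {"xyz": [0, 0, 0], "rot": [0, 0, 0], "jaw": 1},
    {"xyz": [0, 0, -0.1], "rot": [0, 0, 0], "jaw": 1},
    {"xyz": [0, 0, -0.25], "rot": [0, 0, 0], "jaw": 1},
    {"xyz": [-0.25, 0, -0.3], "rot": [0, 0, 0], "jaw": 1},
    {"xyz": [-0.5, -0.05, -0.3], "rot": [0, 0, 0], "jaw": 1},
    {"xyz": [-0.75, -0.1, -0.3], "rot": [0, 0, 0], "jaw": 1},
    {"xyz": [-1, -0.15, -0.3], "rot": [0, 0, 0], "jaw": 1},
    {"xyz": [-1, -0.15, -0.3], "rot": [0, 0, 0], "jaw": 1},
  ],
)

```text
clock: 20.0
tcp_pos: [0.4838, -0.202, 0.1434]
tool_rot: [0.754, 0.657, -0.001, -0.001]
ft_force: [0.2, -0.4, -0.0]
opening: 1.0
gripper_force: 0.0
```

Run:
```python
from h import *
go((.489,-.207,.10,-3),(.489,-.207,.025,-3))
s=cams.grab_frame('scene');k=3
I=crop(s,140,140,200,160,4)
L=np.array([.5553,.0466]);M=np.array([.489,-.207]);S=np.array([.493,-.127])
for P,c in((circ(L,.033,.063),(0,255,0)),(circ(M,.027,.018),(0,255,0)),(slot(M,.027,.018,np.radians(87)),(0,0,255)),(circ(S,.021,.018),(0,255,0)),(slot(S,.021,.018,np.radians(87)),(0,0,255))):draw(I,s,P,140,140,4,c)
cv2.imwrite('pics/g.png',I[:600,:800])
```

```text
tcp [ 0.4838 -0.202   0.1434] ydeg -7.9 t 20.0 open 88.0 q [-0.05  0.52  0.47  1.98 -0.35  0.72  0.49] ft [ 0.2 -0.4 -0. ]
(0.489, -0.207, 0.1) xyz [-0.017, 0.024, 0.174] rot [-0.003, 0.001, -0.108]
(0.489, -0.207, 0.025) xyz [-0.016, 0.024, 0.474] rot [-0.003, 0.001, -0.108]
```

View pics/g.png

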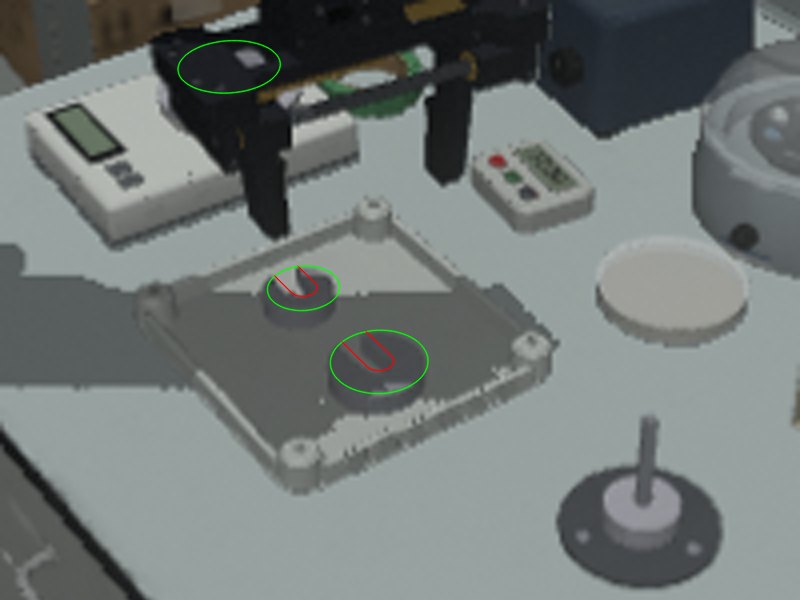

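The tray discs fit the overlays: middle at (380,362), slot about 87°, and small at (302,288). The gripper hides the pan from here. I'm going back down on the middle disc.

Emit:
apply_moves(
  squeeze=30,
  rows=[
    {"xyz": [-0.017, 0.024, 0.15], "rot": [0, 0, -0.1], "jaw": 1},
    {"xyz": [-0.017, 0.024, 0.3], "rot": [0, 0, -0.1], "jaw": 1},
    {"xyz": [-0.017, 0.024, 0.4], "rot": [0, 0, -0.1], "jaw": 1},
    {"xyz": [-0.017, 0.024, 0.45], "rot": [0, 0, -0.1], "jaw": 1},
    {"xyz": [-0.017, 0.024, 0.475], "rot": [0, 0, -0.1], "jaw": 1},
    {"xyz": [-0.017, 0.024, 0.475], "rot": [0, 0, -0.1], "jaw": 1},
    {"xyz": [-0.017, 0.024, 0.475], "rot": [0, 0, -0.1], "jaw": 1},
  ],
)

```text
clock: 20.92
tcp_pos: [0.492, -0.2014, 0.0249]
tool_rot: [0.724, 0.689, 0.0, -0.001]
ft_force: [0.0, -0.0, 0.3]
opening: 0.999
gripper_force: 0.0
```

```bash
python3 -c "
from h import *
go((.489,-.207,.0245,-3))"
```

```text
tcp [ 0.492  -0.2014  0.0249] ydeg -2.9 t 20.93 open 87.9 q [ 0.06  0.73  0.32  1.98 -0.45  0.5   0.65] ft [ 0.  -0.   0.3]
(0.489, -0.207, 0.0245) xyz [-0.023, -0.011, 0.002] rot [-0.001, -0.002, 0.003]
```

Emit:
apply_moves(
  rows=[
    {"xyz": [-0.023, -0.011, 0], "rot": [0, 0, 0], "jaw": 1},
    {"xyz": [-0.023, -0.011, 0], "rot": [0, 0, 0], "jaw": 1},
    {"xyz": [-0.023, -0.011, 0], "rot": [0, 0, 0], "jaw": 1},
    {"xyz": [-0.023, -0.011, 0], "rot": [0, 0, 0], "jaw": 0.5},
    {"xyz": [-0.023, -0.011, 0], "rot": [0, 0, 0], "jaw": -0.3},
    {"xyz": [-0.023, -0.011, 0], "rot": [0, 0, 0], "jaw": -0.3},
    {"xyz": [-0.023, -0.011, 0], "rot": [0, 0, 0], "jaw": -0.3},
    {"xyz": [-0.023, -0.011, 0], "rot": [0, 0, 0], "jaw": -0.3},
  ],
)

```text
clock: 21.92
tcp_pos: [0.4883, -0.2068, 0.0241]
tool_rot: [0.725, 0.689, -0.0, -0.002]
ft_force: [0.5, -0.9, -0.0]
opening: 0.602
gripper_force: 30.0
```

Emit:
apply_moves(
  rows=[
    {"xyz": [0, 0, -0.1], "rot": [0, 0, 0], "jaw": -0.3},
    {"xyz": [0, 0, -0.25], "rot": [0, 0, 0], "jaw": -0.3},
    {"xyz": [0, 0, -0.4], "rot": [0, 0, 0], "jaw": -0.3},
    {"xyz": [0, 0, -0.45], "rot": [0, 0, 0], "jaw": -0.3},
    {"xyz": [0, 0, -0.45], "rot": [0, 0, 0], "jaw": -0.3},
    {"xyz": [0, 0, -0.45], "rot": [0, 0, 0], "jaw": -0.3},
    {"xyz": [0, 0, -0.45], "rot": [0, 0, 0], "jaw": -0.3},
  ],
)

```text
clock: 22.8
tcp_pos: [0.4877, -0.2068, 0.1354]
tool_rot: [0.725, 0.689, -0.001, -0.003]
ft_force: [0.2, -0.2, -2.4]
opening: 0.601
gripper_force: 30.0
```

```bash
python3 -c "
from h import *
go((.5275,-.3795,.13,-15))"
```

```text
tcp [ 0.4877 -0.2068  0.1354] ydeg -2.9 t 22.8 open 52.9 q [-0.02  0.54  0.44  1.96 -0.34  0.71  0.58] ft [ 0.2 -0.2 -2.4]
(0.5275, -0.3795, 0.13) xyz [-0.682, 0.193, 0.019] rot [-0.006, -0.002, 0.27]
```

Emit:
apply_moves(
  rows=[
    {"xyz": [-0.2, 0.06, 0], "rot": [0, 0, 0.1], "jaw": -0.3},
    {"xyz": [-0.4, 0.12, 0], "rot": [0, 0, 0.2], "jaw": -0.3},
    {"xyz": [-0.6, 0.17, 0], "rot": [0, 0, 0.27], "jaw": -0.3},
    {"xyz": [-0.682, 0.193, 0.02], "rot": [-0.005, 0, 0.27], "jaw": -0.3},
    {"xyz": [-0.682, 0.193, 0.04], "rot": [-0.005, 0, 0.27], "jaw": -0.3},
    {"xyz": [-0.682, 0.193, 0.06], "rot": [-0.005, 0, 0.27], "jaw": -0.3},
    {"xyz": [-0.682, 0.193, 0.06], "rot": [-0.005, 0, 0.27], "jaw": -0.3},
    {"xyz": [-0.682, 0.193, 0.06], "rot": [-0.005, 0, 0.27], "jaw": -0.3},
  ],
)

```text
clock: 23.8
tcp_pos: [0.5285, -0.3788, 0.1213]
tool_rot: [0.793, 0.609, 0.001, -0.0]
ft_force: [0.8, 0.2, -0.8]
opening: 0.603
gripper_force: 30.0
```

Run:
```python
from h import *
go((.5275,-.3795,.042,-15))
s=cams.grab_frame('scene')
I=crop(s,240,190,120,110,5);J=cv2.resize(crop(s,140,130,80,60,3),(240,180))
I[:180,:0]=0
p=np.array(readout.read_state()["tcp_pos"]);z=p[2]-.0207+.015
draw(I,s,circ(p[:2],.027,z),240,190,5,(0,255,0));draw(I,s,slot(p[:2],.027,z,np.radians(75)),240,190,5,(0,0,255))
draw(I,s,circ((.5275,-.3795),.004,.078),240,190,5,(255,0,255))
cv2.imwrite('pics/h.png',np.hstack([I,np.vstack([J,np.zeros((370,240,3),np.uint8)])])[:, :800])
```

```text
tcp [ 0.5285 -0.3788  0.1213] ydeg -14.9 t 23.8 open 53.1 q [ 0.24  0.74  0.47  1.65 -0.43  0.85  0.63] ft [ 0.8  0.2 -0.8]
(0.5275, -0.3795, 0.042) xyz [-0.005, -0.004, 0.317] rot [0.002, -0.003, 0.001]
```

View pics/h.png

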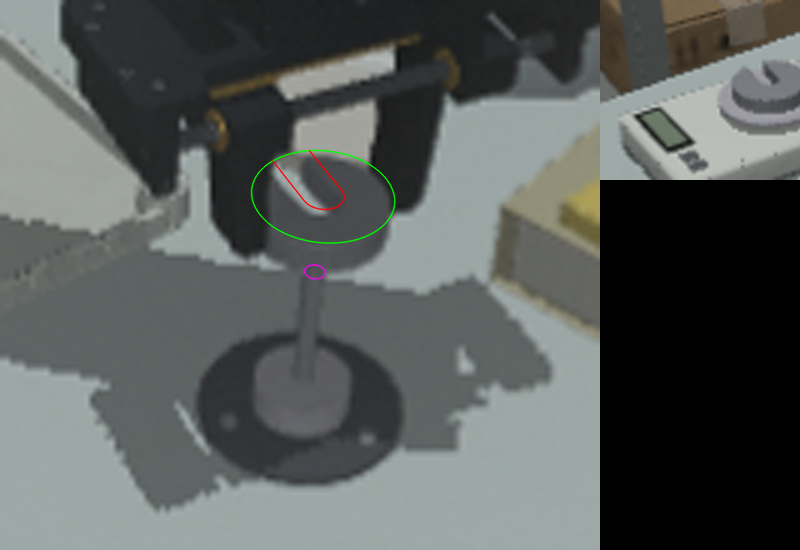

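The held middle disc sits concentric with the tool frame and above the rod. The inset shows the large disc flat and central on the pan. Lowering now.

Emit:
apply_moves(
  rows=[
    {"xyz": [-0.003, -0.003, 0.06], "rot": [0, 0, 0], "jaw": -0.3},
    {"xyz": [-0.003, -0.003, 0.11], "rot": [0, 0, 0], "jaw": -0.3},
    {"xyz": [-0.003, -0.003, 0.16], "rot": [0, 0, 0], "jaw": -0.3},
    {"xyz": [-0.003, -0.003, 0.21], "rot": [0, 0, 0], "jaw": -0.3},
    {"xyz": [-0.003, -0.003, 0.26], "rot": [0, 0, 0], "jaw": -0.3},
    {"xyz": [-0.003, -0.003, 0.29], "rot": [0, 0, 0], "jaw": -0.3},
    {"xyz": [-0.003, -0.003, 0.3], "rot": [0, 0, 0], "jaw": -0.3},
    {"xyz": [-0.003, -0.003, 0.3], "rot": [0, 0, 0], "jaw": -0.3},
  ],
)

```text
clock: 24.85
tcp_pos: [0.5275, -0.3803, 0.0463]
tool_rot: [0.793, 0.609, 0.001, 0.0]
ft_force: [0.5, -0.1, -2.1]
opening: 0.601
gripper_force: 30.0
```

```bash
python3 -c "
from h import *
go((.5275,-.3795,.041,-15))"
```

```text
tcp [ 0.5275 -0.3803  0.0463] ydeg -15.0 t 24.85 open 52.9 q [ 0.27  0.85  0.42  1.66 -0.48  0.73  0.66] ft [ 0.5 -0.1 -2.1]
(0.5275, -0.3795, 0.041) xyz [0.003, -0.001, 0.021] rot [0.002, -0.002, -0.0]
```

Emit:
apply_moves(
  rows=[
    {"xyz": [0.002, 0, 0.01], "rot": [0, 0, 0], "jaw": -0.3},
    {"xyz": [0.002, 0, 0.018], "rot": [0, 0, 0], "jaw": -0.3},
    {"xyz": [0.002, 0, 0.021], "rot": [0, 0, 0], "jaw": -0.3},
    {"xyz": [0.002, 0, 0.021], "rot": [0, 0, 0], "jaw": -0.3},
  ],
)

```text
clock: 25.35
tcp_pos: [0.5275, -0.3796, 0.0412]
tool_rot: [0.793, 0.609, 0.001, -0.0]
ft_force: [-1.1, 1.7, 2.0]
opening: 0.605
gripper_force: 30.0
```

Emit:
apply_moves(
  rows=[
    {"xyz": [0, 0, 0], "rot": [0, 0, 0], "jaw": 0.5},
    {"xyz": [0, 0, 0], "rot": [0, 0, 0], "jaw": 0.8},
    {"xyz": [0, 0, 0], "rot": [0, 0, 0], "jaw": 0.8},
    {"xyz": [0, 0, 0], "rot": [0, 0, 0], "jaw": 0.8},
    {"xyz": [0, 0, -0.12], "rot": [0, 0, 0], "jaw": 0.8},
    {"xyz": [0, 0, -0.25], "rot": [0, 0, 0], "jaw": 0.8},
    {"xyz": [0, 0, -0.35], "rot": [0, 0, 0], "jaw": 0.8},
    {"xyz": [0, 0, -0.4], "rot": [0, 0, 0], "jaw": 0.8},
    {"xyz": [0, 0, -0.4], "rot": [0, 0, 0], "jaw": 0.8},
  ],
)

```text
clock: 26.48
tcp_pos: [0.5277, -0.38, 0.1414]
tool_rot: [0.793, 0.609, 0.001, 0.0]
ft_force: [-0.0, -0.3, -0.0]
opening: 0.897
gripper_force: 0.0
```

Run:
```python
from h import *
go((.493,-.127,.11,-3),(.493,-.127,.024,-3))
s=cams.grab_frame('scene')
I=crop(s,190,190,160,110,5)
S=np.array([.493,-.127]);c0=(.5275,-.3795)
draw(I,s,circ(S,.021,.018),190,190,5,(0,255,0));draw(I,s,slot(S,.021,.018,np.radians(80)),190,190,5,(0,0,255))
draw(I,s,circ(c0,.027,.035),190,190,5,(0,255,0))
cv2.imwrite('pics/i.png',I)
```

```text
tcp [ 0.5277 -0.38    0.1414] ydeg -15.0 t 26.48 open 78.9 q [ 0.23  0.72  0.49  1.64 -0.41  0.88  0.62] ft [-0.  -0.3 -0. ]
(0.493, -0.127, 0.11) xyz [0.941, -0.396, 0.126] rot [0.003, -0.002, -0.267]
(0.493, -0.127, 0.024) xyz [0.941, -0.397, 0.47] rot [0.003, -0.002, -0.267]
```

View pics/i.png

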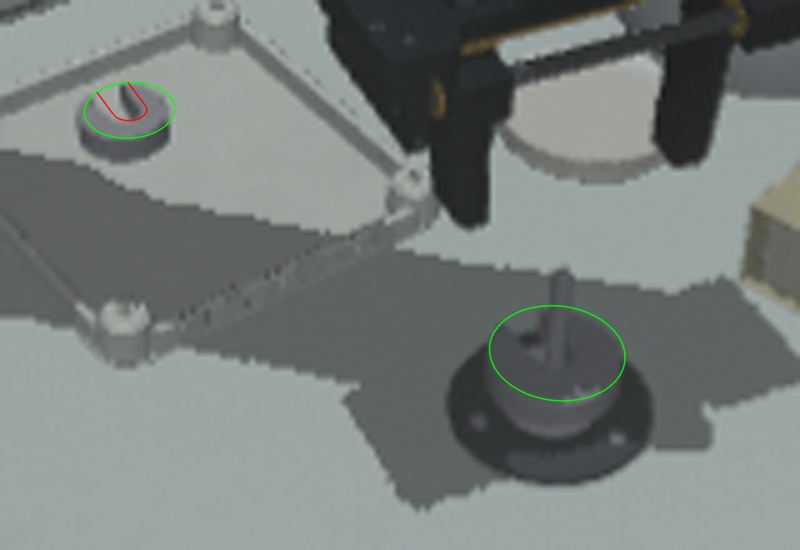

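The middle disc is seated on the stand at (555,360). The small disc in the tray at (125,112) has its slot at about 72°. I'll fetch it.

Emit:
apply_moves(
  squeeze=25,
  rows=[
    {"xyz": [0.2, -0.08, 0], "rot": [0, 0, -0.1], "jaw": 0.8},
    {"xyz": [0.4, -0.16, 0], "rot": [0, 0, -0.2], "jaw": 0.8},
    {"xyz": [0.6, -0.25, 0], "rot": [0, 0, -0.27], "jaw": 0.8},
    {"xyz": [0.8, -0.34, 0], "rot": [0, 0, -0.27], "jaw": 0.8},
    {"xyz": [0.941, -0.4, 0.1], "rot": [0, 0, -0.27], "jaw": 0.8},
    {"xyz": [0.941, -0.4, 0.2], "rot": [0, 0, -0.27], "jaw": 0.8},
    {"xyz": [0.941, -0.4, 0.3], "rot": [0, 0, -0.27], "jaw": 0.8},
    {"xyz": [0.941, -0.4, 0.4], "rot": [0, 0, -0.27], "jaw": 0.8},
    {"xyz": [0.941, -0.4, 0.46], "rot": [0, 0, -0.27], "jaw": 0.8},
    {"xyz": [0.941, -0.4, 0.46], "rot": [0, 0, -0.27], "jaw": 0.8},
    {"xyz": [0.941, -0.4, 0.46], "rot": [0, 0, -0.27], "jaw": 0.8},
  ],
)

```text
clock: 27.9
tcp_pos: [0.4921, -0.1268, 0.0267]
tool_rot: [0.725, 0.689, 0.001, 0.0]
ft_force: [0.5, -0.2, -0.3]
opening: 0.897
gripper_force: 0.0
```

```bash
python3 -c "
from h import *
go((.492,-.1265,.0245,-3))"
```

```text
tcp [ 0.4921 -0.1268  0.0267] ydeg -2.9 t 27.9 open 79.0 q [-0.08  0.71  0.31  2.04 -0.47  0.46  0.53] ft [ 0.5 -0.2 -0.3]
(0.492, -0.1265, 0.0245) xyz [0.001, -0.001, 0.009] rot [0.003, -0.002, 0.003]
```

Close, lift, and turn in place.

Emit:
apply_moves(
  rows=[
    {"xyz": [0, 0, 0.009], "rot": [0, 0, 0], "jaw": 0.5},
    {"xyz": [0, 0, 0.009], "rot": [0, 0, 0], "jaw": 0.1},
    {"xyz": [0, 0, 0.009], "rot": [0, 0, 0], "jaw": -0.5},
    {"xyz": [0, 0, 0.009], "rot": [0, 0, 0], "jaw": -0.5},
    {"xyz": [0, 0, 0.009], "rot": [0, 0, 0], "jaw": -0.5},
    {"xyz": [0, 0, 0.009], "rot": [0, 0, 0], "jaw": -0.5},
    {"xyz": [0, 0, -0.1], "rot": [0, 0, 0], "jaw": -0.5},
    {"xyz": [0, 0, -0.25], "rot": [0, 0, 0], "jaw": -0.5},
    {"xyz": [0, 0, -0.4], "rot": [0, 0, 0.1], "jaw": -0.5},
    {"xyz": [0, 0, -0.48], "rot": [0, 0, 0.25], "jaw": -0.5},
    {"xyz": [0, 0, -0.48], "rot": [0, 0, 0.4], "jaw": -0.5},
    {"xyz": [0, 0, -0.48], "rot": [0, 0, 0.4], "jaw": -0.5},
  ],
)

```text
clock: 29.4
tcp_pos: [0.4915, -0.1265, 0.1462]
tool_rot: [0.823, 0.568, 0.001, -0.0]
ft_force: [0.0, 0.5, -0.5]
opening: 0.465
gripper_force: 25.0
```

```bash
python3 -c "
from h import *
go((.5275,-.3795,.14,-60),(.5275,-.3795,.14,-90))"
```

```text
tcp [ 0.4915 -0.1265  0.1462] ydeg -20.8 t 29.4 open 40.9 q [-0.27  0.51  0.56  2.02 -0.41  0.72  0.18] ft [ 0.   0.5 -0.5]
(0.5275, -0.3795, 0.14) xyz [-0.895, 0.494, 0.024] rot [0.0, -0.002, 0.871]
(0.5275, -0.3795, 0.14) xyz [-0.895, 0.494, 0.024] rot [-0.0, -0.002, 1.538]
```

Emit:
apply_moves(
  rows=[
    {"xyz": [-0.2, 0.11, 0], "rot": [0, 0, 0.2], "jaw": -0.5},
    {"xyz": [-0.4, 0.22, 0], "rot": [0, 0, 0.4], "jaw": -0.5},
    {"xyz": [-0.6, 0.33, 0], "rot": [0, 0, 0.6], "jaw": -0.5},
    {"xyz": [-0.8, 0.44, 0], "rot": [0, 0, 0.8], "jaw": -0.5},
    {"xyz": [-0.895, 0.494, 0], "rot": [0, 0, 0.95], "jaw": -0.5},
    {"xyz": [-0.895, 0.494, 0], "rot": [0, 0, 0.95], "jaw": -0.5},
    {"xyz": [-0.895, 0.494, 0], "rot": [0, 0, 0.95], "jaw": -0.5},
  ],
)

```text
clock: 30.28
tcp_pos: [0.5272, -0.3784, 0.1451]
tool_rot: [0.973, 0.23, 0.001, -0.002]
ft_force: [0.5, 0.4, -0.0]
opening: 0.469
gripper_force: 25.0
```

```bash
python3 -c "
from h import *
go((.5275,-.3795,.12,-90))"
```

```text
tcp [ 0.5272 -0.3784  0.1451] ydeg -63.4 t 30.27 open 41.2 q [ 0.09  0.78  0.71  1.65 -0.6   0.95 -0.08] ft [ 0.5  0.4 -0. ]
(0.5275, -0.3795, 0.12) xyz [-0.001, 0.005, 0.1] rot [-0.004, -0.001, 0.59]
```

Emit:
apply_moves(
  rows=[
    {"xyz": [0, 0.004, 0], "rot": [0, 0, 0.2], "jaw": -0.5},
    {"xyz": [0, 0.004, 0.02], "rot": [0, 0, 0.4], "jaw": -0.5},
    {"xyz": [0, 0.004, 0.05], "rot": [0, 0, 0.59], "jaw": -0.5},
    {"xyz": [0, 0.004, 0.08], "rot": [0, 0, 0.59], "jaw": -0.5},
    {"xyz": [0, 0.004, 0.08], "rot": [0, 0, 0.59], "jaw": -0.5},
    {"xyz": [0, 0.004, 0.08], "rot": [0, 0, 0.59], "jaw": -0.5},
  ],
)

```text
clock: 31.02
tcp_pos: [0.528, -0.3805, 0.1262]
tool_rot: [1.0, -0.0, 0.001, -0.001]
ft_force: [0.3, 0.3, -0.6]
opening: 0.47
gripper_force: 25.0
```

Run:
```python
from h import *
go((.5275,-.3795,.056,-90))
s=cams.grab_frame('scene');I=crop(s,240,190,120,110,5)
p=np.array(readout.read_state()["tcp_pos"]);z=p[2]-.0205+.015
draw(I,s,circ(p[:2],.021,z),240,190,5,(0,255,0));draw(I,s,slot(p[:2],.021,z,np.radians(-15)),240,190,5,(0,0,255))
draw(I,s,circ((.5275,-.3795),.004,.078),240,190,5,(255,0,255))
cv2.imwrite('pics/j.png',I)
```

```text
tcp [ 0.528  -0.3805  0.1262] ydeg -90.0 t 31.02 open 41.4 q [ 0.04  0.84  0.8   1.66 -0.72  0.96 -0.46] ft [ 0.3  0.3 -0.6]
(0.5275, -0.3795, 0.056) xyz [-0.003, -0.003, 0.281] rot [-0.002, -0.003, -0.001]
```

View pics/j.png

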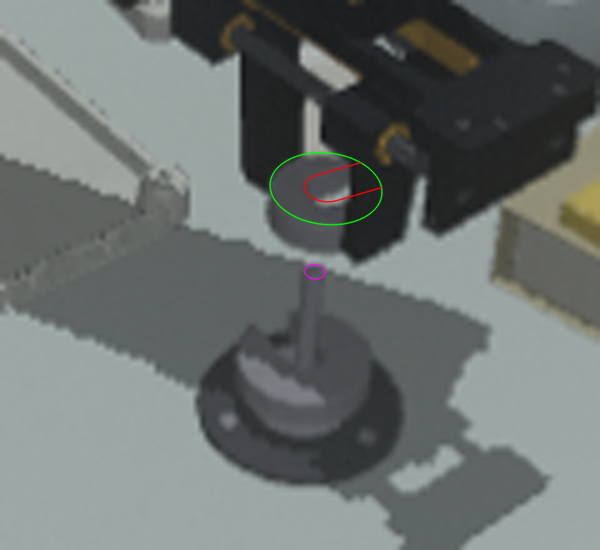

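The small disc is held concentric above the rod, with its slot crosswise to the middle disc's slot. Lowering.

Emit:
apply_moves(
  rows=[
    {"xyz": [-0.002, -0.002, 0.06], "rot": [0, 0, 0], "jaw": -0.5},
    {"xyz": [-0.002, -0.002, 0.11], "rot": [0, 0, 0], "jaw": -0.5},
    {"xyz": [-0.002, -0.002, 0.16], "rot": [0, 0, 0], "jaw": -0.5},
    {"xyz": [-0.002, -0.002, 0.21], "rot": [0, 0, 0], "jaw": -0.5},
    {"xyz": [-0.002, -0.002, 0.25], "rot": [0, 0, 0], "jaw": -0.5},
    {"xyz": [-0.002, -0.002, 0.26], "rot": [0, 0, 0], "jaw": -0.5},
    {"xyz": [-0.002, -0.002, 0.265], "rot": [0, 0, 0], "jaw": -0.5},
    {"xyz": [-0.002, -0.002, 0.265], "rot": [0, 0, 0], "jaw": -0.5},
  ],
)

```text
clock: 32.08
tcp_pos: [0.5277, -0.3802, 0.06]
tool_rot: [1.0, -0.001, 0.001, -0.001]
ft_force: [-0.2, 1.1, -0.3]
opening: 0.466
gripper_force: 25.0
```

```bash
python3 -c "
from h import *
go((.5275,-.3795,.0555,-90))"
```

```text
tcp [ 0.5277 -0.3802  0.06  ] ydeg -90.2 t 32.08 open 41.0 q [ 0.08  0.93  0.73  1.67 -0.79  0.86 -0.42] ft [-0.2  1.1 -0.3]
(0.5275, -0.3795, 0.0555) xyz [-0.001, -0.003, 0.018] rot [-0.001, -0.003, -0.004]
```

Emit:
apply_moves(
  rows=[
    {"xyz": [0, 0, 0.01], "rot": [0, 0, 0], "jaw": -0.5},
    {"xyz": [0, 0, 0.016], "rot": [0, 0, 0], "jaw": -0.5},
    {"xyz": [0, 0, 0.018], "rot": [0, 0, 0], "jaw": -0.5},
    {"xyz": [0, 0, 0.018], "rot": [0, 0, 0], "jaw": -0.5},
  ],
)

```text
clock: 32.58
tcp_pos: [0.5277, -0.3801, 0.0562]
tool_rot: [1.0, -0.001, 0.001, -0.001]
ft_force: [-1.8, 1.9, 7.0]
opening: 0.462
gripper_force: 25.0
```

Contact. Release and rise clear.

Emit:
apply_moves(
  rows=[
    {"xyz": [0, 0, 0], "rot": [0, 0, 0], "jaw": 0.3},
    {"xyz": [0, 0, 0], "rot": [0, 0, 0], "jaw": 0.6},
    {"xyz": [0, 0, 0], "rot": [0, 0, 0], "jaw": 0.6},
    {"xyz": [0, 0, 0], "rot": [0, 0, 0], "jaw": 0.6},
    {"xyz": [0, 0, -0.12], "rot": [0, 0, 0], "jaw": 0.6},
    {"xyz": [0, 0, -0.25], "rot": [0, 0, 0], "jaw": 0.6},
    {"xyz": [0, 0, -0.4], "rot": [0, 0, 0], "jaw": 0.6},
    {"xyz": [0, 0, -0.5], "rot": [0, 0, 0], "jaw": 0.6},
    {"xyz": [0, 0, -0.5], "rot": [0, 0, 0], "jaw": 0.6},
    {"xyz": [0, 0, -0.5], "rot": [0, 0, 0], "jaw": 0.6},
  ],
)

```text
clock: 33.83
tcp_pos: [0.527, -0.3796, 0.1792]
tool_rot: [1.0, -0.001, 0.0, -0.001]
ft_force: [-0.3, 0.3, -0.3]
opening: 0.797
gripper_force: 0.0
```

Run:
```python
from h import *
s=cams.grab_frame('scene');I=crop(s,140,130,230,170,3);I=np.hstack([crop(s,270,225,64,85,6)[:510],cv2.resize(crop(s,140,130,130,170,3),(390,510))])
cv2.imwrite('pics/k.png',I)
```

```text
(no output)
```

View pics/k.png

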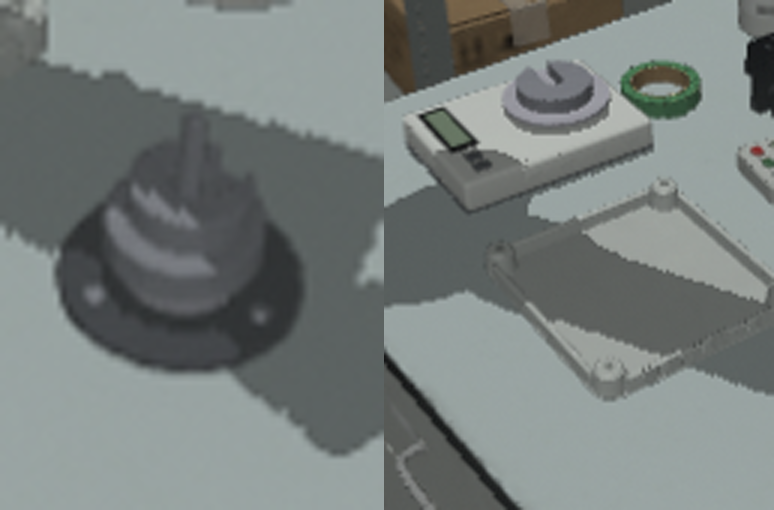

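The left crop shows both discs seated on the stand at about (190,220), with the small one's slot pointing right. The right crop shows the large disc centred on the pan at (555,88) and the tray empty. Handing in.

```bash
python3 -c "
from bench import ticket
print(ticket.hand_in())"
```

```text
the job is handed in; nothing more can be done
None
```

I handed the job in at about 34 s on the robot clock, and hand-in gave no verdict; the last pictures show the large disc flat and central on the pan, the middle and small discs seated on the stand with slots about a quarter turn apart, and I saw no sign that the petri dish, timer or tape roll was moved.

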